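Sort the painter's kit into its places

ROBOT

A 6-joint arm with a two-finger parallel gripper is mounted at the origin on the work surface. World frame = base frame: x ahead of the robot, y to its left, z up, the work surface at z = 0. Lengths are in m, angles in rad, forces in N, time in s.
With the tool pointing down it reaches from about 0.25 to 0.775 m from the base axis. Payload 4 kg.
Tool frame: the origin (TCP) lies midway between the tips of the shut fingers; the grasp point (between the pads) lies 19 mm behind it; z points along the fingers, x is the direction in which the jaws open and shut, and the axes are right-handed (so a half turn about z gives the same grasp; the last joint's range is limited). The gripper opens to 94 mm and grips with 3 to 60 N. Pads are 16 mm wide; open, the fingers measure 119 mm over their backs; the gripper's body (75 mm by 177 mm) begins 78 mm behind the grasp point.
Start: joints at [-1.306, 0.087, 1.371, -0, 1.684, -0.103], TCP at [0.198, -0.513, 0.168] pointing down, gripper open.
Joint ranges: [-3.1, 3.1], [-0.76, 2.03], [0.27, 2.55], [-1.08, 4.22], [0.17, 2.65], [-2.57, 2.57]. Speed limits (rad/s): [2.79, 2.79, 3.14, 3.14, 3.14, 3.14].

INTERFACE

Orientations are given as [roll, pitch, yaw] about the fixed x, y, z axes, in that order (R = Rz(yaw) Ry(pitch) Rx(roll)).
In Python, from bench import * gives the robot as it stands.
- The arm moves only by the tool send_rows, never from a script. Its argument "rows" is one flat list of numbers, 7 for each row, row after row: the shift along the world's x, y, z in mm, then the turn, a rotation vector about the world's x, y, z in degrees, then the opening, from 0 (shut) to 1 (fully open). A call has exactly 8 rows; each row shifts and turns the commanded pose from where the row before left it; what a row does not reach is not made up. A row lasts 1/8 s, in which the tool goes at most 62.5 mm and 10.7 degrees, less where a joint would pass 70% of its speed; a pose out of reach is approached as far as the arm can. A call is refused whole if a number of a shift passes 62.5 or a number of a turn 10.7, either way. A call with a gripper value outside its range is refused whole. The fingers move at their own pace and stop on an object; the grip force is fixed at half the most. Time passes only in rows, so rows that do not move let the fingers close, or fill a call up. It gives the time, the measured TCP pose, the force and the opening at its end, in the units of the state.
- get_obs(): the state, without advancing time (a new reading comes with each control period).
- snapshot(name): name is "scene" or "side" or "wrist"; returns a dict with "color" (480x640x3 uint8, red, green, blue), "intrinsics" (3x3 intrinsics, pixels), "rvec" (rotation vector, rad) and "tvec" (3), from world to camera coordinates, as OpenCV has them; the wrist camera has in their place "T_tool_cam" (4x4, takes a point from camera to tool coordinates, whose origin is the TCP and whose axes are the tool frame's). Camera axes: x right, y down, z forward; pixel columns grow to the right and rows downward; lengths in m; the calibration is good to about 2 mm. A picture is of the moment at which its call begins: read the wrist's pose just before it. There is no depth.
- close_job(): hands the job in, once; it reports no verdict.
The state is a dict: "time": time; "joint_positions": joint angles; "qvel": joint speeds; "joint_torque": joint torques, N m; "tool_pos": TCP position; "ee_rot": TCP orientation; "wrist_force": force on the tool from outside, world axes, zero at the start; "wrist_torque": the same for the moment, N m; "width": finger opening in m.
Only numpy, scipy, OpenCV 4.12 (cv2) and the standard library are available. Lean on these libraries where they do the work, as an engineer would, in place of code of your own. Each camera call takes 0.05 s, during which the arm holds its last target.

TASK

Clear the mural painter's bench: lay both brushes flat on the floor of the shallow steel tray, lengthways and side by side; stand the two lidded paint pots upright in the two-bay caddy, one in each bay (either bay), keeping them upright on the way; and slip the roll of tape over the dowel of the wooden stand so that it lies flat on the base. Leave the cork sanding block where it is.

Things in the scene. Friction and masses are not known exactly. Their poses are not given: they have to be found in the camera images.
- wide_brush_center (a point): Flat paint brush with a wooden handle, steel ferrule and brown bristles tipped with rust-coloured paint, 130 mm long, 14 mm thick, lying flat on the table. The point is its middle, 7 mm above its underside; x runs along the brush towards the bristles, z up. The handle, 16 mm wide, reaches from x = -65 to +20 mm, so at this point the handle can be pinched across (along y); ferrule and bristles are 40 mm wide. About 50 g.
- narrow_brush_center (a point): Same kind of brush, 130 mm long and 14 mm thick, but with ferrule and bristles only 24 mm wide. Point and axes as for the wide brush; the handle is 16 mm wide and reaches from x = -65 to +20 mm. About 40 g.
- tall_pot_center (a point): Tall slim lidded paint pot, white plastic with a rust-coloured band and a grey lid rim: an upright cylinder 46 mm in diameter and 80 mm high. The point is its centre, 40 mm above its underside; z up. About 140 g.
- low_pot_center (a point): Low wide lidded paint pot of the same make: an upright cylinder 58 mm in diameter and 58 mm high. The point is its centre, 29 mm above its underside; z up. About 140 g.
- tape_roll_center (a point): Roll of pale paper tape lying flat: a ring 60 mm in outer diameter, with a 30 mm hole, 24 mm high. The point is its centre, 12 mm above its underside; z is the axis of the hole. About 60 g. It can be gripped across its outer diameter.
- brush_tray: Fixed shallow open steel tray for the brushes, 150 mm along its x, 180 mm along its y (its length), 18 mm high, walls and floor 5 mm thick (inside 140 x 170 mm). Origin: centre of its underside; z up.
- pot_caddy: Fixed grey plastic caddy for the pots, 100 mm along its x, 180 mm along its y, 20 mm high, walls and floor 5 mm thick; a 5 mm partition across the middle (at y = 0) makes two bays, each 90 x 82 mm inside, centred at y = +44 and -44 mm. Origin: centre of its underside; z up.
- tape_stand: Fixed wooden stand for the tape: a dark base 100 x 100 mm, 12 mm thick, with one upright dowel 10 mm in diameter at its centre, whose top is 44 mm above the table. Origin: centre of the underside, on the dowel's axis; z up.
- sanding_block_center (a point): Cork sanding block, 50 x 85 x 22 mm, lying among the kit; to be left where it is. The point is its centre; its 85 mm length lies along y.

How it is judged:
At the end, for the whole second after the job is handed in: Brushes flat (4 deg) on the tray's floor, lengthways within 20 deg, middles within 30 mm of the tray's middle along its length; pots upright (6 deg) on the caddy's floor, one in each bay; tape flat on the stand's base around the dowel; all released and at rest (x of wide_brush_center in the frame of brush_tray between -0.065 and 0.065 m and y of wide_brush_center in the frame of brush_tray between -0.03 and 0.03 m and z of each of wide_brush_center, narrow_brush_center in the frame of brush_tray below 0.0165 m and (angle between wide_brush_center's own z axis and vertical below 0.07 rad or angle between wide_brush_center's own z axis and vertical above 3.07159 rad) and angle between the x axis of each of wide_brush_center, narrow_brush_center and the y axis of brush_tray, either way round below 0.35 rad and x of narrow_brush_center in the frame of brush_tray between -0.065 and 0.065 m and y of narrow_brush_center in the frame of brush_tray between -0.03 and 0.03 m and (angle between narrow_brush_center's own z axis and vertical below 0.07 rad or angle between narrow_brush_center's own z axis and vertical above 3.07159 rad) and (((x of tall_pot_center in the frame of pot_caddy between -0.03 and 0.03 m and y of tall_pot_center in the frame of pot_caddy between 0.015 and 0.075 m and z of tall_pot_center in the frame of pot_caddy between 0.04 and 0.049 m) and (x of low_pot_center in the frame of pot_caddy between -0.03 and 0.03 m and y of low_pot_center in the frame of pot_caddy between -0.075 and -0.015 m and z of low_pot_center in the frame of pot_caddy between 0.029 and 0.038 m)) or ((x of tall_pot_center in the frame of pot_caddy between -0.03 and 0.03 m and y of tall_pot_center in the frame of pot_caddy between -0.075 and -0.015 m and z of tall_pot_center in the frame of pot_caddy between 0.04 and 0.049 m) and (x of low_pot_center in the frame of pot_caddy between -0.03 and 0.03 m and y of low_pot_center in the frame of pot_caddy between 0.015 and 0.075 m and z of low_pot_center in the frame of pot_caddy between 0.029 and 0.038 m))) and angle between each of tall_pot_center, low_pot_center's own z axis and vertical below 0.1 rad and horizontal distance between tape_roll_center and tape_stand below 0.014 m and (angle between tape_roll_center's own z axis and vertical below 0.1 rad or angle between tape_roll_center's own z axis and vertical above 3.04159 rad) and z of tape_roll_center in the frame of tape_stand between 0.021 and 0.028 m and linear speed of each of wide_brush, narrow_brush, tall_pot, low_pot, tape_roll below 0.02 m/s and angular speed of each of wide_brush, narrow_brush, tall_pot, low_pot, tape_roll below 0.2 rad/s); the robot touches nothing.
It fails at once if a paint pot is tipped over (angle between any of tall_pot_center, low_pot_center's own z axis and vertical above 0.8 rad).
It fails at once if the sanding block is pushed more than 30 mm from its place (distance of sanding_block_center from where it was at the start of the episode above 0.03 m).
It also fails if it takes over 136 s, if anything falls off the work surface, if the arm or the gripper's body presses on something with over 40 N, if the wrist force passes 120 N, or if a joint passes its speed limit or range.

## Working session

There is one attempt and no reset: what is moved stays moved. The work goes in short steps, Python scripts to look and compute and a tool call to move; the robot and the scene stay as the last step left them, time stands still between calls to the robot, and variables do not carry over. Pictures are saved under pics/ and viewed, and the job is handed in when it is done.

Besides the shell and the picture viewer there is one more tool, called after "Request:" as a command line: name --argument value ..., lists and objects as JSON in quotes. send_rows: Moves the arm, as the interface text tells. Its arguments: {"type":"object","properties":{"rows":{"type":"array","items":{"type":"number"}}},"required":["rows"]}

```bash
mkdir -p pics; ls; python3 - <<'E'
from bench import *
import cv2
o=get_obs();print({k:o[k] for k in('time','tool_pos','ee_rot','width','wrist_force')})
for n in('scene','side','wrist'):
    s=snapshot(n);cv2.imwrite(f'pics/{n}0.png',s['color'][:,:,::-1]);print(n,{k:v for k,v in s.items() if k!='color'})
E
```

```text
pics
{'time': 0.0, 'tool_pos': array([ 0.19758308, -0.51261205,  0.1672163 ]), 'ee_rot': array([-3.14137370e+00,  2.20952642e-03, -1.20300263e+00]), 'width': 0.09427552660802463, 'wrist_force': array([-0.10401723, -0.23024504,  1.21415906])}
scene {'intrinsics': array([[574.69468631,   0.        , 316.31844008],
       [  0.        , 574.69468631, 240.91937941],
       [  0.        ,   0.        ,   1.        ]]), 'rvec': array([ 1.87731542,  1.91746283, -0.54965894]), 'tvec': array([ 0.01205937, -0.38702487,  1.4144833 ])}
side {'intrinsics': array([[479.03286933,   0.        , 321.79370402],
       [  0.        , 479.03286933, 245.36643325],
       [  0.        ,   0.        ,   1.        ]]), 'rvec': array([ 2.39982249, -0.24160056,  0.11707375]), 'tvec': array([-0.50504958,  0.08783578,  0.95036179])}
wrist {'intrinsics': array([[382.85211807,   0.        , 321.26284843],
       [  0.        , 382.85211807, 236.456886  ],
       [  0.        ,   0.        ,   1.        ]]), 'T_tool_cam': array([[ 9.99999986e-01, -1.66544888e-04, -3.21241406e-05,
        -1.61132626e-04],
       [ 1.69407031e-04,  9.71328434e-01,  2.37741549e-01,
        -6.80367613e-02],
       [-8.39154847e-06, -2.37741551e-01,  9.71328448e-01,
        -2.16939594e-01],
       [ 0.00000000e+00,  0.00000000e+00,  0.00000000e+00,
         1.00000000e+00]])}
```

View pics/scene0.png

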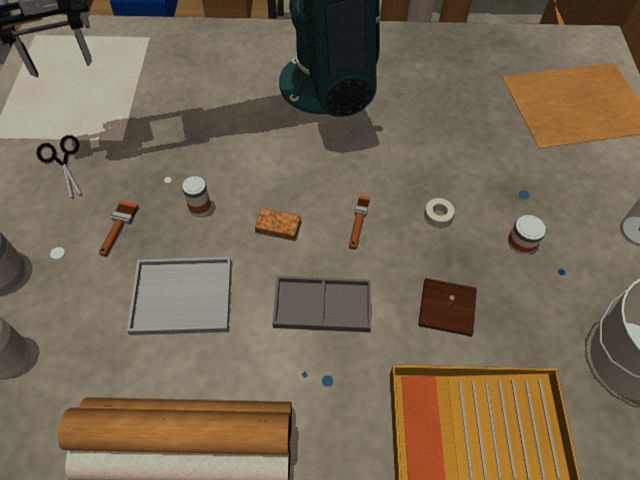

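View pics/side0.png

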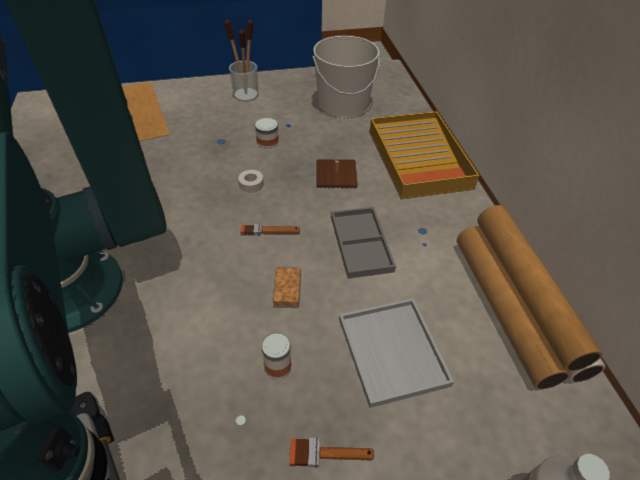

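View pics/wrist0.png

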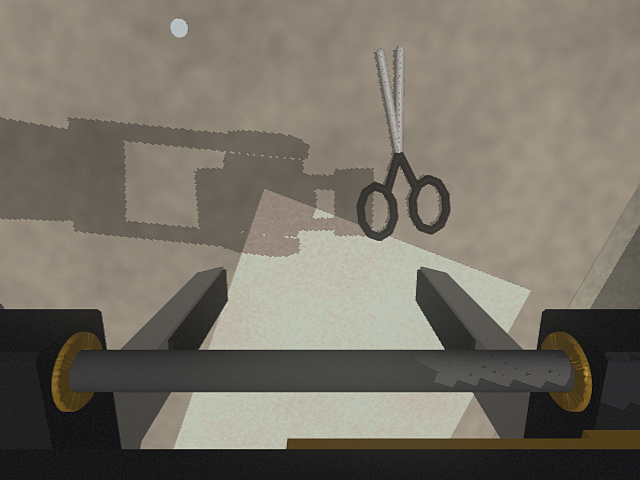

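```bash
cat > h.py <<'E'
import cv2,numpy as np
def crop(src,x,y,w,h,f,out):
    im=cv2.imread(src)[y:y+h,x:x+w];im=cv2.resize(im,None,fx=f,fy=f,interpolation=cv2.INTER_CUBIC)
    for i in range(0,w,20):
        cv2.line(im,(i*f,0),(i*f,6),(0,255,0),1);cv2.putText(im,str(x+i),(i*f,16),0,.35,(0,255,0),1)
    for j in range(0,h,20):
        cv2.line(im,(0,j*f),(6,j*f),(0,255,0),1);cv2.putText(im,str(y+j),(8,j*f+4),0,.35,(0,255,0),1)
    cv2.imwrite(out,im)
CAM={'scene':(574.69468631,316.31844008,240.91937941,[1.87731542,1.91746283,-0.54965894],[0.01205937,-0.38702487,1.4144833]),
'side':(479.03286933,321.79370402,245.36643325,[2.39982249,-0.24160056,0.11707375],[-0.50504958,0.08783578,0.95036179])}
def ray_plane(cam,uv,z):
    f,cx,cy,r,t=CAM[cam];R=cv2.Rodrigues(np.array(r))[0];c=-R.T@np.array(t)
    d=R.T@np.array([(uv[0]-cx)/f,(uv[1]-cy)/f,1]);return c+d*(z-c[2])/d[2]
def proj(cam,P):
    f,cx,cy,r,t=CAM[cam];K=np.array([[f,0,cx],[0,f,cy],[0,0,1]])
    return cv2.projectPoints(np.array(P,float).reshape(-1,1,3),np.array(r),np.array(t),K,None)[0][:,0]
E
python3 -c "
from h import *
crop('pics/scene0.png',90,165,160,120,5,'pics/c1.png')
crop('pics/scene0.png',240,180,160,120,5,'pics/c2.png')
crop('pics/scene0.png',410,180,150,120,5,'pics/c3.png')
crop('pics/scene0.png',115,240,270,110,2,'pics/c4.png')
"
```

```text
(no output)
```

View pics/c1.png

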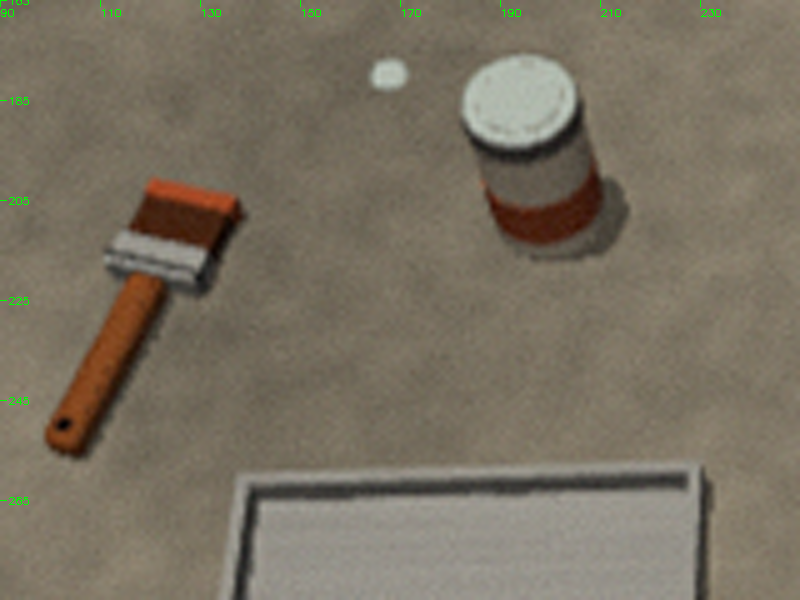

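View pics/c2.png

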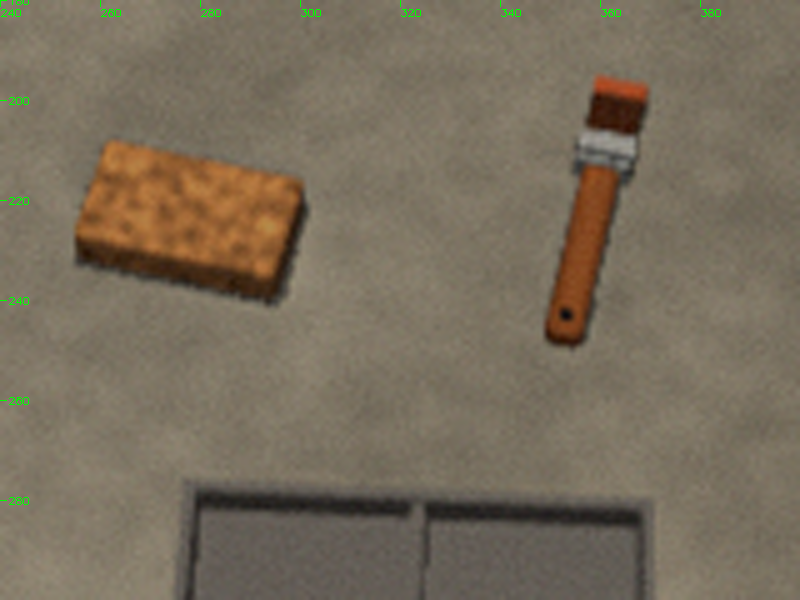

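View pics/c3.png

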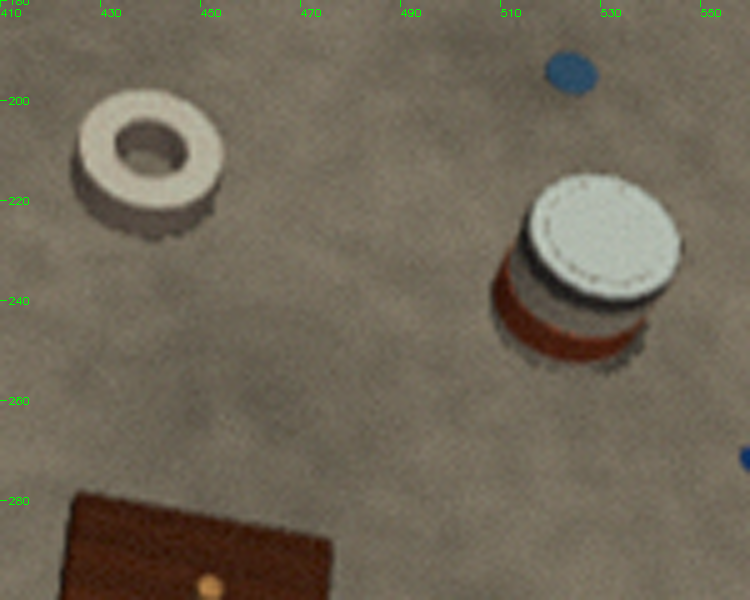

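View pics/c4.png

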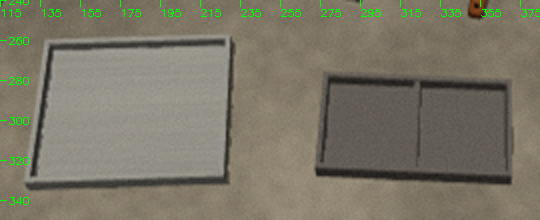

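```bash
python3 -c "
from h import *
crop('pics/scene0.png',115,250,130,90,6,'pics/d1.png')
crop('pics/scene0.png',265,265,130,80,6,'pics/d2.png')
crop('pics/scene0.png',410,265,80,80,6,'pics/d3.png')
for n,uv,z in [('wb tail',(103.2,255.4),.010),('wb tip',(128.8,202.8),.014),('nb tail',(353.2,248.6),.01),('nb tip',(364.2,197),.014),('tall',(194.2,185.4),.08),('low',(530.8,227.2),.058),('tape',(440.2,209.6),.024),('block',(278,222),.022),('dowel',(451.8,297.2),.044)]: print(n,ray_plane('scene',uv,z).round(4))
"
```

```text
wb tail [ 0.51   -0.4228  0.01  ]
wb tip [ 0.3838 -0.3957  0.014 ]
nb tail [0.4822 0.0702 0.01  ]
nb tip [0.3561 0.0952 0.014 ]
tall [ 0.3859 -0.2481  0.08  ]
low [0.4544 0.4139 0.058 ]
tape [0.392  0.2499 0.024 ]
block [ 0.4299 -0.0821  0.022 ]
dowel [0.6036 0.2466 0.044 ]
```

View pics/d1.png

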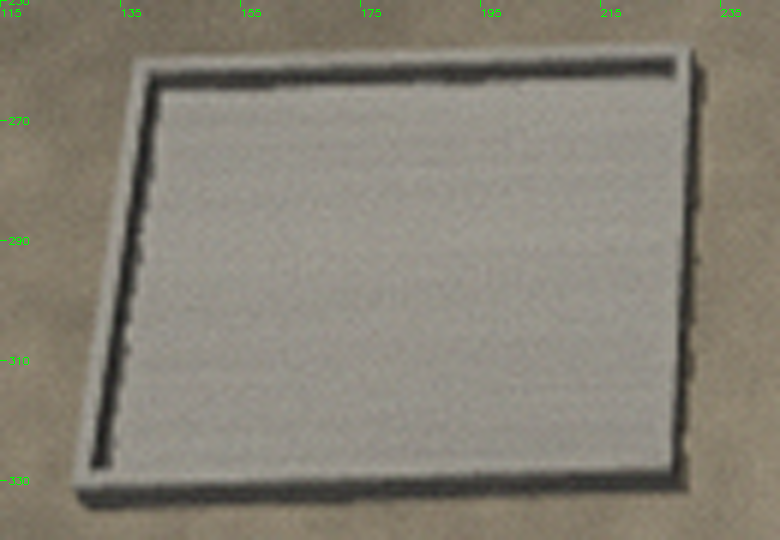

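View pics/d2.png

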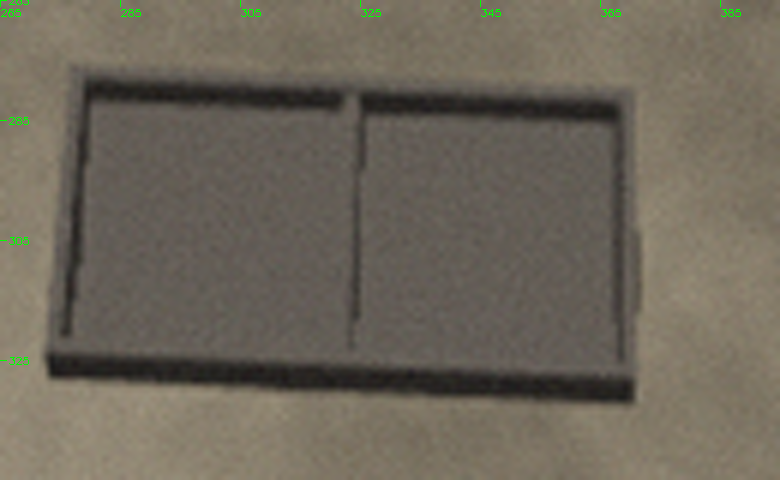

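View pics/d3.png

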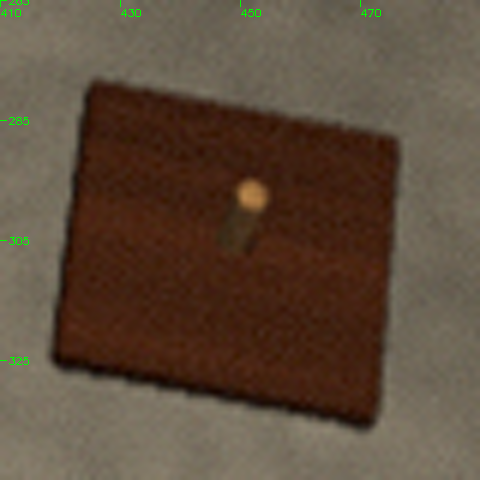

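```bash
python3 -c "
from h import *
from scipy.spatial.transform import Rotation as R
def f(n,c,z):
    P=np.array([ray_plane('scene',u,z) for u in c]);print(n,P.mean(0).round(4))
    for i in range(4):
        d=P[(i+1)%4]-P[i];print('   ',np.linalg.norm(d).round(4),np.degrees(np.arctan2(d[1],d[0])).round(1))
f('tray',[(137.7,260),(230,257.8),(228.5,328.5),(127.7,330.8)],.018)
f('caddy',[(277.7,276.2),(370.5,280),(370.5,328),(273,323.8)],.02)
f('stand',[(425.3,278.7),(476.3,288),(472.3,335),(419,325)],.012)
# side reprojection check
for n,p in [('tall',[.3859,-.2481,.08]),('low',[.4544,.4139,.058]),('tape',[.392,.2499,.024]),('dowel',[.6036,.2466,.044]),('wbtail',[.51,-.4228,.01]),('wbtip',[.3838,-.3957,.014]),('nbtail',[.4822,.0702,.01]),('nbtip',[.3561,.0952,.014])]: print(n,proj('side',p).round(1))
crop('pics/side0.png',220,100,160,120,5,'pics/e1.png')
crop('pics/side0.png',220,320,160,150,4,'pics/e2.png')
"
```

```text
tray [ 0.5932 -0.2555  0.018 ]
    0.179 93.0
    0.1496 4.6
    0.1815 -87.3
    0.1487 -176.3
caddy [0.6057 0.011  0.02  ]
    0.1775 88.7
    0.0993 -1.9
    0.1774 -91.4
    0.0991 178.2
stand [0.606  0.2462 0.012 ]
    0.0977 79.4
    0.0991 -11.7
    0.0973 -100.4
    0.0994 168.5
tall [[276.2 343.2]]
low [[266.2 123.3]]
tape [[250.2 176.5]]
dowel [[336.3 160.6]]
wbtail [[374.1 449.8]]
wbtip [[290.8 448. ]]
nbtail [[300.3 228.1]]
nbtip [[241.9 226.6]]
```

View pics/e1.png

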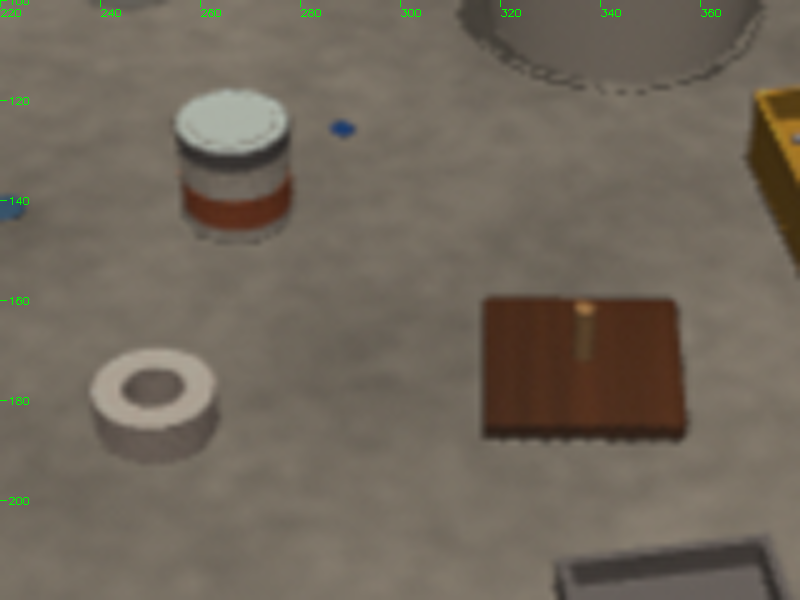

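View pics/e2.png

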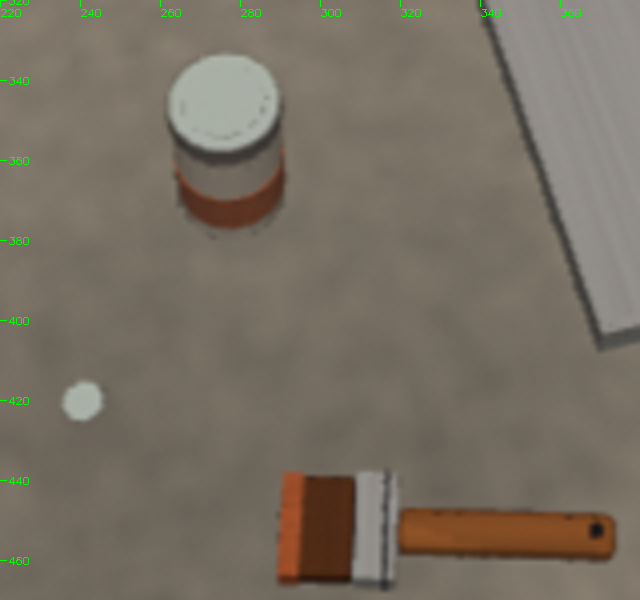

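```bash
python3 -c "
from h import *
for n,a,b,z in [('wb tail',(103.2,255.4),(373.3,453.5),.010),('wb tip',(128.8,202.8),(290.5,452),.014),('nb tail',(353.2,248.6),(299.5,230),.01),('nb tip',(364.2,197),(241,229.5),.014),('tall',(194.2,185.4),(276,345.7),.08),('low',(530.8,227.2),(266.4,124.6),.058),('tape',(440.2,209.6),(250.6,177.2),.024),('dowel',(451.8,297.2),(337,161.4),.044)]: 
  p=ray_plane('scene',a,z);q=ray_plane('side',b,z);print(n,p.round(4),q.round(4),((p+q)/2).round(4))
"
```

```text
wb tail [ 0.51   -0.4228  0.01  ] [ 0.5073 -0.428   0.01  ] [ 0.5086 -0.4254  0.01  ]
wb tip [ 0.3838 -0.3957  0.014 ] [ 0.3823 -0.4015  0.014 ] [ 0.3831 -0.3986  0.014 ]
nb tail [0.4822 0.0702 0.01  ] [0.4793 0.0647 0.01  ] [0.4808 0.0675 0.01  ]
nb tip [0.3561 0.0952 0.014 ] [0.3532 0.0867 0.014 ] [0.3547 0.0909 0.014 ]
tall [ 0.3859 -0.2481  0.08  ] [ 0.3849 -0.2527  0.08  ] [ 0.3854 -0.2504  0.08  ]
low [0.4544 0.4139 0.058 ] [0.4543 0.408  0.058 ] [0.4543 0.411  0.058 ]
tape [0.392  0.2499 0.024 ] [0.3927 0.247  0.024 ] [0.3923 0.2484 0.024 ]
dowel [0.6036 0.2466 0.044 ] [0.6045 0.2432 0.044 ] [0.604  0.2449 0.044 ]
```

Request:
send_rows --rows '[41,17,0,0,0,-5.5,1,41,17,0,0,0,-5.5,1,41,17,0,0,0,-5.5,1,41,17,0,0,0,-5.5,1,41,17,0,0,0,-5.5,1,41,17,0,0,0,-5.5,1,0,0,0,0,0,0,1,0,0,0,0,0,0,1]'

```text
time: 1.15
tool_pos: [0.4432, -0.4113, 0.1679]
ee_rot: [3.14, -0.0, -1.778]
wrist_force: [-0.0, -0.9, 0.3]
width: 0.0941
```

```bash
cat >> h.py <<'E'
def wshot(name):
    from bench import get_obs,snapshot
    from scipy.spatial.transform import Rotation as R
    o=get_obs();s=snapshot('wrist');cv2.imwrite(f'pics/{name}.png',s['color'][:,:,::-1])
    T=np.eye(4);T[:3,:3]=R.from_euler('xyz',o['ee_rot']).as_matrix();T[:3,3]=o['tool_pos']
    np.savez(f'pics/{name}.npz',K=s['intrinsics'],T=T@s['T_tool_cam'])
    print(round(o['time'],2),o['tool_pos'].round(4),np.degrees(o['ee_rot']).round(2),o['wrist_force'].round(1),round(o['width'],4))
def wpt(name,uv,z):
    d=np.load(f'pics/{name}.npz');K,T=d['K'],d['T']
    v=T[:3,:3]@np.linalg.inv(K)@np.array([uv[0],uv[1],1]);c=T[:3,3];return c+v*(z-c[2])/v[2]
E
python3 -c "
from h import *
wshot('w1')"
```

```text
1.15 [ 0.4432 -0.4113  0.1679] [ 179.93   -0.   -101.89] [-0.  -0.9  0.3] 0.0941
```

View pics/w1.png

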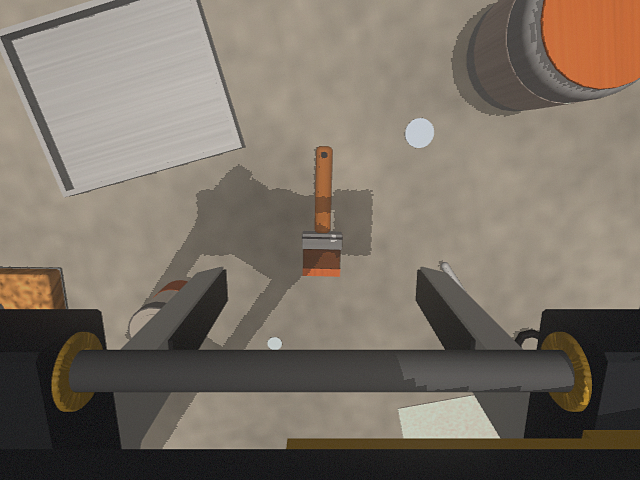

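```bash
python3 -c "
from h import *
for n,u,z in [('tail',(324,147),.01),('tip',(321.7,276),.012),('tc a',(243,147),.018),('tc b',(68,195),.018),('tc c',(1,36),.018),('pot base-ish',(173,290),.025)]: print(n,wpt('w1',u,z).round(4))"
```

```text
tail [ 0.5051 -0.4273  0.01  ]
tip [ 0.3791 -0.3985  0.012 ]
tc a [ 0.5208 -0.3533  0.018 ]
tc b [ 0.512  -0.1774  0.018 ]
tc c [ 0.6558 -0.1704  0.018 ]
pot base-ish [ 0.4    -0.2506  0.025 ]
```

Request:
send_rows --rows '[0.5,-1.5,-50,0,0,-0.5,1,0,0,-50,0,0,0,1,0,0,-40,0,0,0,1,0,0,-16,0,0,0,1,0,0,-8,0,0,0,1,0,0,0,0,0,0,1,0,0,0,0,0,0,0,0,0,0,0,0,0,0]'

```text
time: 2.2
tool_pos: [0.445, -0.4135, 0.006]
ee_rot: [-3.139, -0.002, -1.788]
wrist_force: [0.0, -0.1, -0.0]
width: 0.077
```

Request:
send_rows --rows '[0,0,0,0,0,0,0,0,0,0,0,0,0,0,0,0,0,0,0,0,0,0,0,0,0,0,0,0,0,0,0,0,0,0,0,0,0,10,0,0,0,0,0,0,30,0,0,0,0,0,0,40,0,0,0,0]'

```text
time: 3.2
tool_pos: [0.4437, -0.4122, 0.0847]
ee_rot: [3.14, 0.001, -1.788]
wrist_force: [-0.2, -0.1, 0.3]
width: 0.0006
```

```bash
python3 -c "
from h import *
wshot('w2')"
```

```text
3.2 [ 0.4437 -0.4122  0.0847] [ 1.7989e+02  7.0000e-02 -1.0243e+02] [-0.2 -0.1  0.3] 0.0006
```

View pics/w2.png

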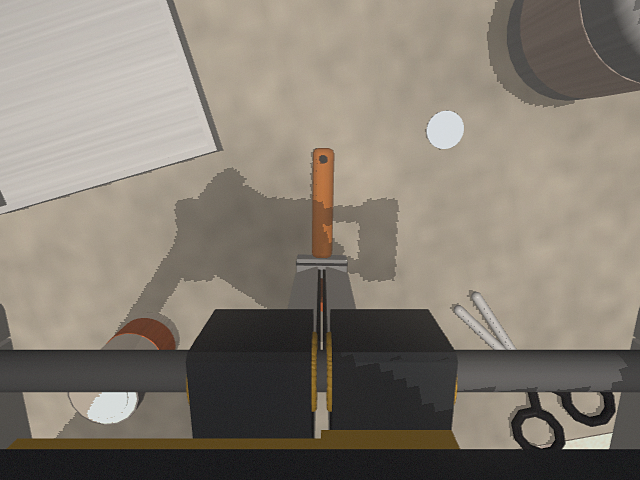

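Request:
send_rows --rows '[0,0,0,0,0,0,0.5,0,0,0,0,0,0,0.5,0,0,0,0,0,0,0.5,0,0,0,0,0,0,0.5,0,0,-20,0,0,0,0.5,0,0,-40,0,0,0,0.5,0,0,-15,0,0,0,0.5,0,0,-6,0,0,0,0.5]'

```text
time: 4.25
tool_pos: [0.4438, -0.4122, 0.0023]
ee_rot: [3.14, 0.001, -1.788]
wrist_force: [0.9, 0.2, 0.1]
width: 0.0469
```

Request:
send_rows --rows '[0,0,0,0,0,0,0.5,0,0,0,0,0,0,0,0,0,0,0,0,0,0,0,0,0,0,0,0,0,0,0,0,0,0,0,0,0,0,0,0,0,0,0,0,0,0,0,0,0,0,0,0,0,0,0,0,0]'

```text
time: 5.25
tool_pos: [0.4442, -0.4127, 0.0033]
ee_rot: [3.141, -0.0, -1.788]
wrist_force: [-0.4, 0.2, 0.9]
width: 0.0004
```

```bash
python3 -c "
from h import *
wshot('w3')
from bench import snapshot
s=snapshot('side');cv2.imwrite('pics/s3.png',s['color'][:,:,::-1]);crop('pics/s3.png',220,360,200,120,4,'pics/s3c.png')"
```

```text
5.25 [ 0.4442 -0.4127  0.0033] [ 179.99   -0.   -102.43] [-0.4  0.2  0.9] 0.0004
```

View pics/w3.png

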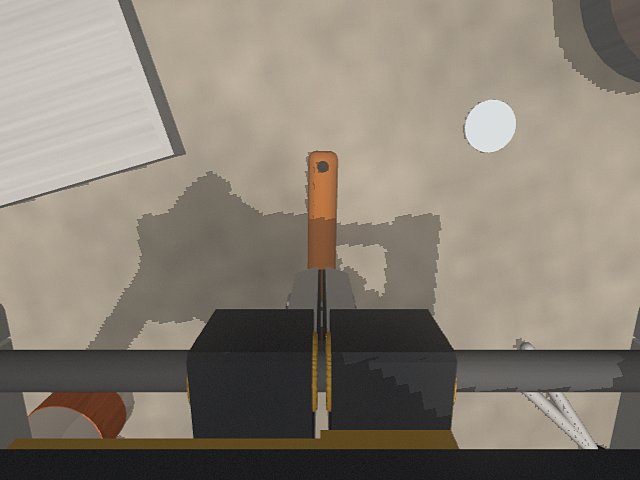

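View pics/s3c.png

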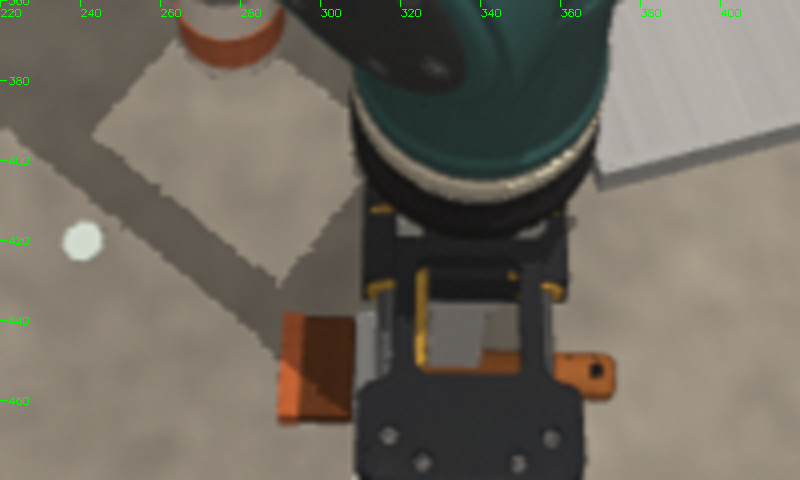

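```bash
python3 -c "
from h import *
print(proj('side',[[.444,-.4127,.0033],[.444,-.4127,.02],[.444,-.4127,.10],[.4359,-.411,.0033],[.452,-.4145,.0033]]))
print(wpt('w3',(323,152),.01))
crop('pics/s3.png',290,400,90,80,8,'pics/s3d.png')
from bench import snapshot
s=snapshot('scene');cv2.imwrite('pics/sc3.png',s['color'][:,:,::-1]);crop('pics/sc3.png',70,170,100,100,6,'pics/sc3c.png')
"
```

```text
[[331.05288311 453.47422027]
 [331.4027304  449.70024221]
 [333.25736995 429.69331557]
 [325.73807673 453.44490584]
 [336.3180436  453.5818894 ]]
[ 0.50572012 -0.42736584  0.01      ]
```

View pics/s3d.png

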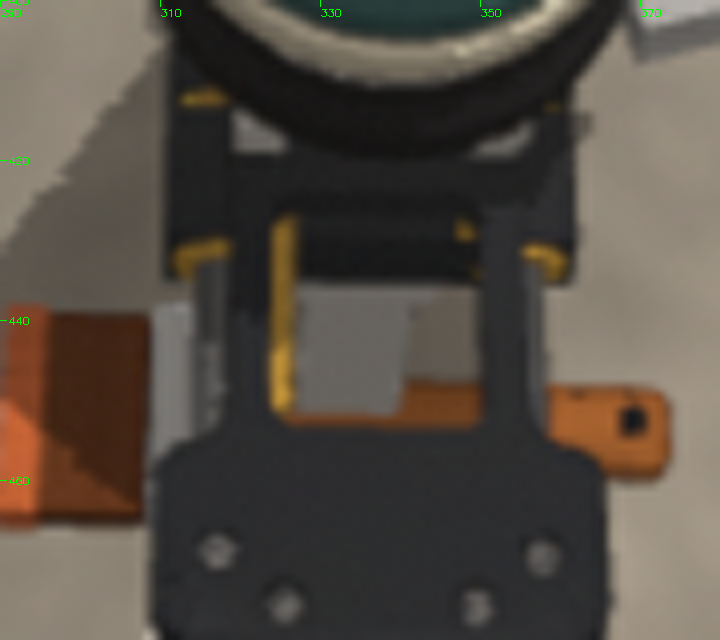

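View pics/sc3c.png

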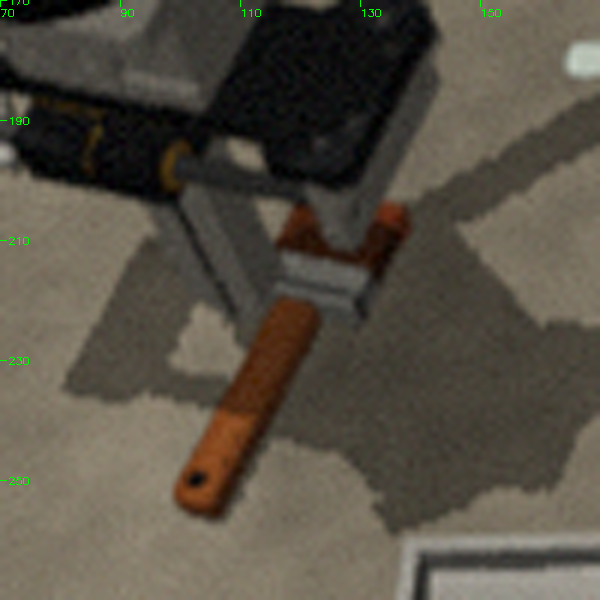

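```bash
python3 -c "
from h import *
from bench import *
for n in ('scene','side','wrist','scene'):
    o=get_obs();print(n,o['time'],o['width'],o['tool_pos'])
    s=snapshot(n);cv2.imwrite('pics/t_%s.png'%n,s['color'][:,:,::-1])
crop('pics/t_scene.png',50,120,130,150,4,'pics/t1.png')
"
```

```text
scene 5.4 0.0002250693107379129 [ 0.44422315 -0.41274388  0.00334858]
side 5.45 0.0002144079392220349 [ 0.44425704 -0.41274618  0.00337714]
wrist 5.5 0.0002898172991703142 [ 0.44427574 -0.41273845  0.00341036]
scene 5.55 0.0002633637881763822 [ 0.44424494 -0.41274281  0.0033975 ]
```

View pics/t1.png

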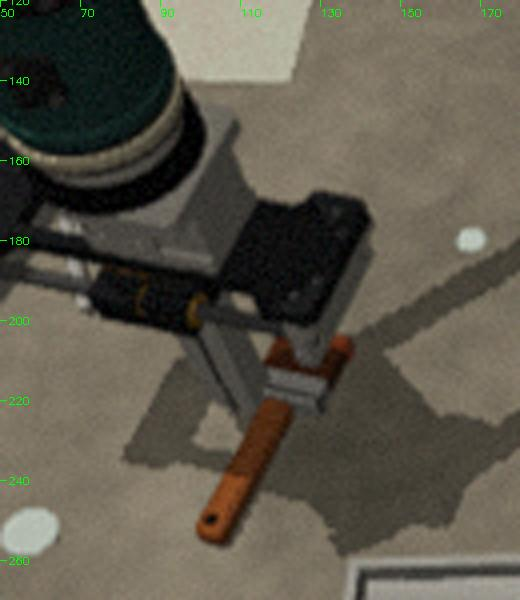

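View pics/t_wrist.png

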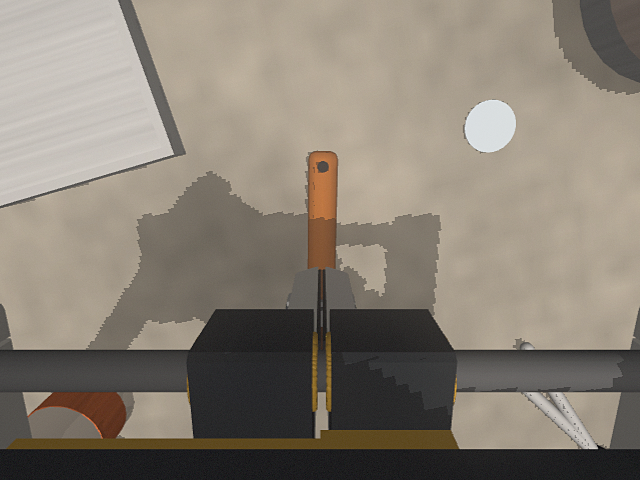

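```bash
python3 -c "
from h import *
print(proj('scene',[[.444,-.4127,.0033],[.444,-.4127,.02],[.444,-.4127,.1],[.444,-.4127,.2]]))
def P(c):
    f,cx,cy,r,t=CAM[c];return np.array([[f,0,cx],[0,f,cy],[0,0,1]])@np.c_[cv2.Rodrigues(np.array(r))[0],t]
for a,b in [((112,222),(333,452)),((110,219),(333,452)),((113,224),(333,452))]:
    X=cv2.triangulatePoints(P('scene'),P('side'),np.array(a,float),np.array(b,float));print((X[:3]/X[3]).T)
crop('pics/t_scene.png',85,180,70,60,10,'pics/t1.png')
"
```

```text
[[116.17466427 229.52700284]
 [113.82803649 224.93330014]
 [101.74755809 201.28484311]
 [ 84.37316492 167.27314452]]
[[ 0.44283552 -0.41643391  0.02614436]]
[[ 0.44153672 -0.41865519  0.03428624]]
[[ 0.4438674  -0.41529102  0.02113078]]
```

View pics/t1.png

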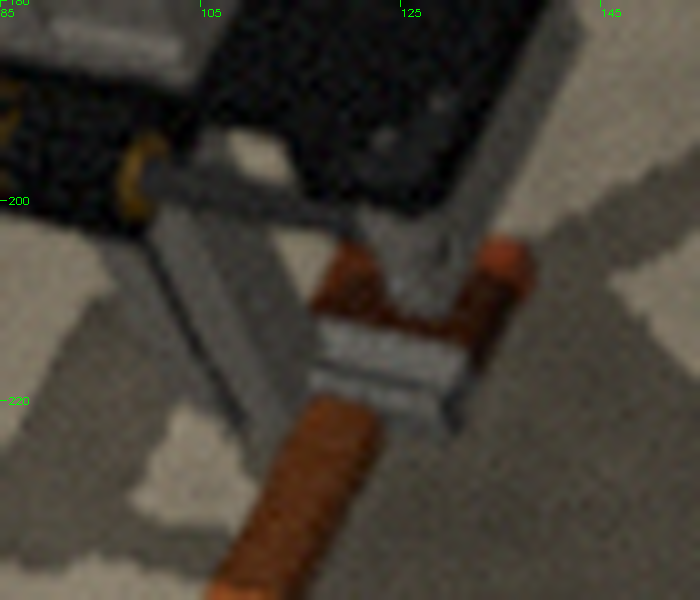

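Request:
send_rows --rows '[0,0,0,0,0,0,0.5,0,0,0,0,0,0,0.5,0,0,0,0,0,0,0.5,0,0,0,0,0,0,0.5,0,0,0,0,0,0,0.5,0,0,-3,0,0,0,0.5,0,0,-3,0,0,0,0.5,0,0,0,0,0,0,0.5]'

```text
time: 6.6
tool_pos: [0.444, -0.4124, -0.0032]
ee_rot: [3.141, 0.001, -1.788]
wrist_force: [-0.1, -0.3, 0.9]
width: 0.0469
```

Request:
send_rows --rows '[0,0,-2,0,0,0,0.5,0,0,-2,0,0,0,0.5,0,0,0,0,0,0,0.5,0,0,-1,0,0,0,0.5,0,0,-1,0,0,0,0.5,0,0,0,0,0,0,0.5,0,0,0,0,0,0,0.5,0,0,0,0,0,0,0.5]'

```text
time: 7.6
tool_pos: [0.4443, -0.4128, -0.0085]
ee_rot: [-3.142, -0.0, -1.788]
wrist_force: [0.2, 0.2, 0.3]
width: 0.0472
```

```bash
python3 -c "
from h import *
from bench import *
wshot('w5')
for n in ('scene','side'):
    s=snapshot(n);cv2.imwrite('pics/u_%s.png'%n,s['color'][:,:,::-1])
crop('pics/u_scene.png',85,180,70,60,10,'pics/u1.png')
crop('pics/u_side.png',290,400,90,80,8,'pics/u2.png')
"
```

```text
7.6 [ 0.4443 -0.4128 -0.0085] [-1.8000e+02 -1.0000e-02 -1.0243e+02] [0.2 0.2 0.3] 0.0472
```

View pics/w5.png

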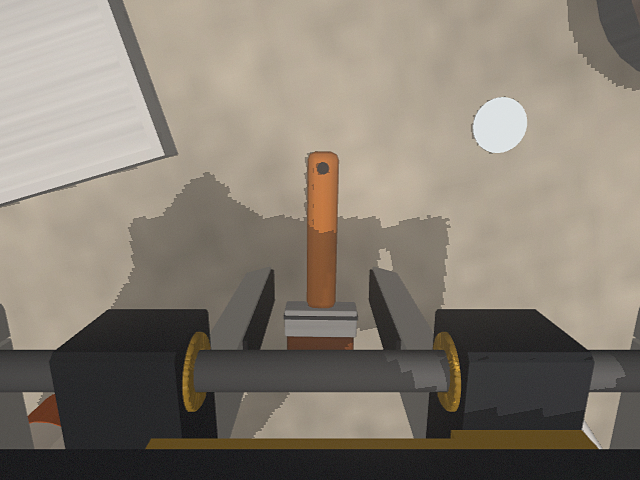

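View pics/u1.png

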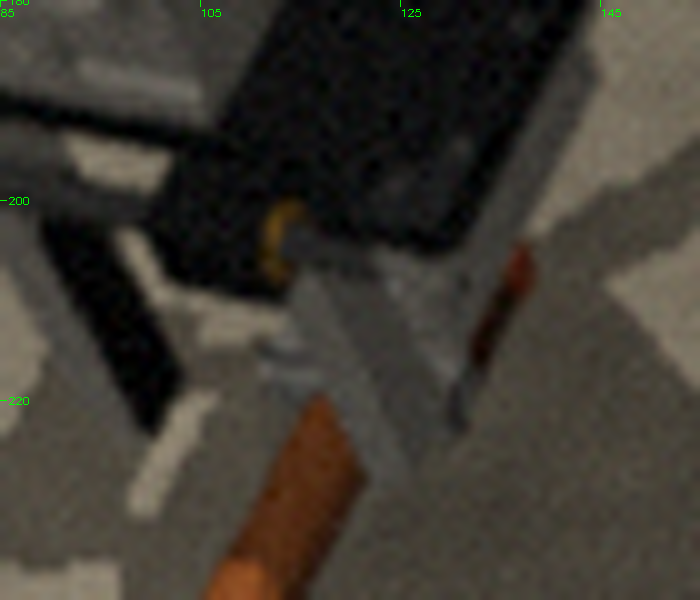

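View pics/u2.png

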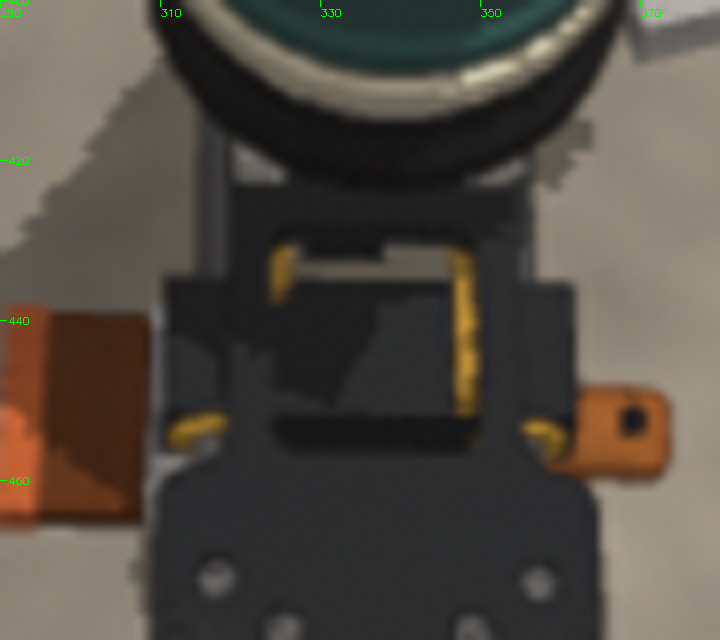

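Request:
send_rows --rows '[0,0,-2,0,0,0,0.5,0,0,-2,0,0,0,0.5,0,0,0,0,0,0,0.5,0,0,-1,0,0,0,0.5,0,0,0,0,0,0,0.5,0,0,0,0,0,0,0.5,0,0,0,0,0,0,0,0,0,0,0,0,0,0]'

```text
time: 8.75
tool_pos: [0.4443, -0.4128, -0.0135]
ee_rot: [-3.141, -0.0, -1.788]
wrist_force: [0.3, 0.1, 0.4]
width: 0.0303
```

Request:
send_rows --rows '[0,0,0,0,0,0,0,0,0,0,0,0,0,0,0,0,0,0,0,0,0,0,0,0,0,0,0,0,0,0,0,0,0,0,0,0,0,0,0,0,0,0,0,0,0,0,0,0,0,0,0,0,0,0,0,0]'

```text
time: 9.75
tool_pos: [0.4443, -0.4127, -0.0136]
ee_rot: [3.142, -0.0, -1.788]
wrist_force: [-0.3, 0.4, -0.4]
width: 0.0004
```

```bash
python3 -c "
from h import *
from bench import *
wshot('w6')
for n in ('scene','side'):
    s=snapshot(n);cv2.imwrite('pics/u_%s.png'%n,s['color'][:,:,::-1])
crop('pics/u_scene.png',85,180,70,60,10,'pics/u3.png')
crop('pics/u_side.png',290,400,90,80,8,'pics/u4.png')
"
```

```text
9.75 [ 0.4443 -0.4127 -0.0136] [ 1.8000e+02 -1.0000e-02 -1.0243e+02] [-0.3  0.4 -0.4] 0.0004
```

View pics/w6.png

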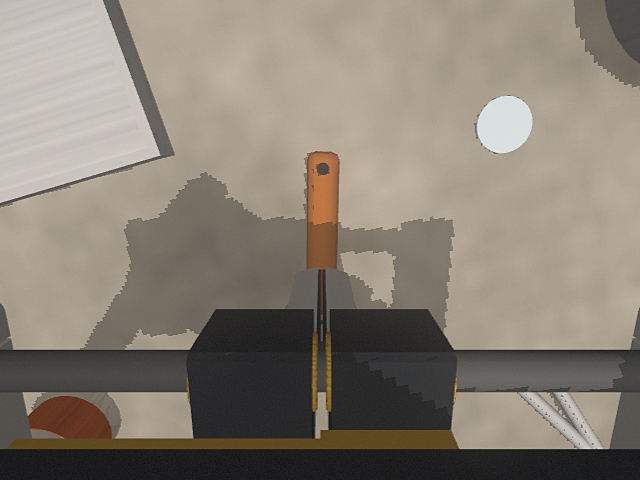

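View pics/u3.png

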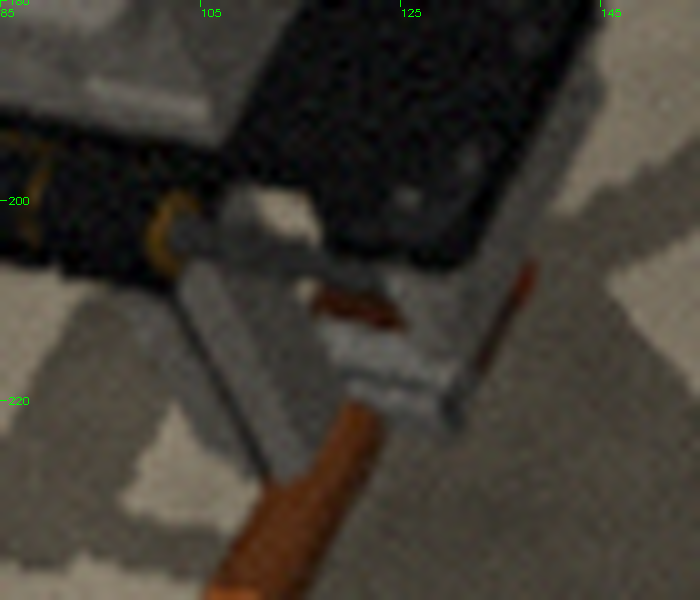

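View pics/u4.png

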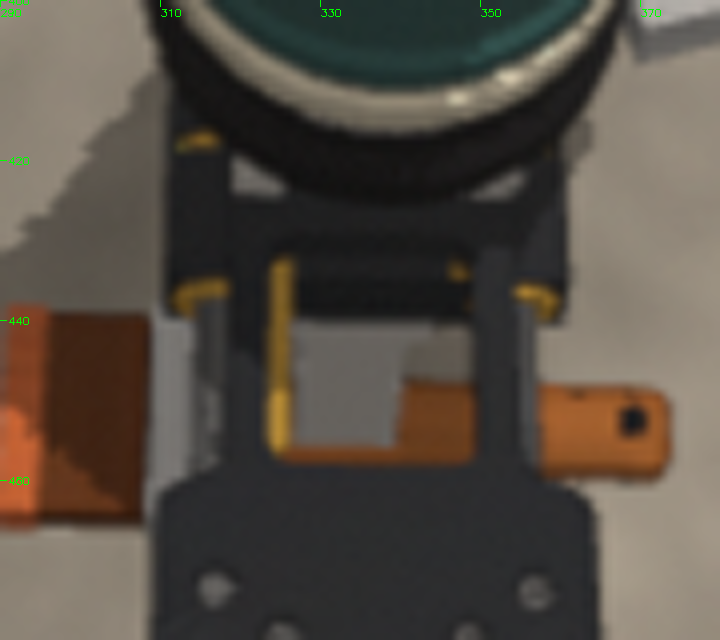

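Request:
send_rows --rows '[0,0,0,0,0,0,0.5,0,0,0,0,0,0,0.5,0,0,0,0,0,0,0.5,0,0,0,0,0,0,0.5,0,0,0,0,0,0,0.5,0,0,-2,0,0,0,0.5,0,0,-2,0,0,0,0.5,0,0,0,0,0,0,0.5]'

```text
time: 10.9
tool_pos: [0.4441, -0.4125, -0.018]
ee_rot: [3.141, 0.0, -1.788]
wrist_force: [-0.3, -0.3, -0.6]
width: 0.0471
```

Request:
send_rows --rows '[0,0,-1,0,0,0,0.5,0,0,-1,0,0,0,0.5,0,0,-1,0,0,0,0.5,0,0,-1,0,0,0,0.5,0,0,0,0,0,0,0.5,0,0,0,0,0,0,0.5,0,0,0,0,0,0,0.5,0,0,0,0,0,0,0.5]'

```text
time: 11.9
tool_pos: [0.4443, -0.4128, -0.0215]
ee_rot: [-3.142, -0.0, -1.788]
wrist_force: [0.0, 0.4, -0.0]
width: 0.047
```

```bash
python3 -c "
from h import *
for z in (-.02,-.01,0,.01,.02,.03):
    a=wpt('w5',(322,152),z);b=wpt('w5',(321,305),z);c=wpt('w1',(324,147),z);d=wpt('w1',(322,233),z);print(z,np.linalg.norm(a-b).round(4),np.linalg.norm(c-d).round(4),a.round(4))
"
```

```text
-0.02 0.096 0.091 [ 0.5055 -0.4268 -0.02  ]
-0.01 0.0918 0.0888 [ 0.5057 -0.4269 -0.01  ]
0 0.0876 0.0865 [ 0.5059 -0.4269  0.    ]
0.01 0.0834 0.0843 [ 0.5062 -0.4269  0.01  ]
0.02 0.0792 0.082 [ 0.5064 -0.4269  0.02  ]
0.03 0.075 0.0798 [ 0.5066 -0.4269  0.03  ]
```

```bash
python3 -c "
from h import *
from bench import *
wshot('w7')
for n in ('scene','side'):
    s=snapshot(n);cv2.imwrite('pics/u_%s.png'%n,s['color'][:,:,::-1])
crop('pics/u_scene.png',85,180,70,60,10,'pics/u5.png')
"
```

```text
11.9 [ 0.4443 -0.4128 -0.0215] [-1.8000e+02 -1.0000e-02 -1.0243e+02] [ 0.   0.4 -0. ] 0.047
```

View pics/u5.png

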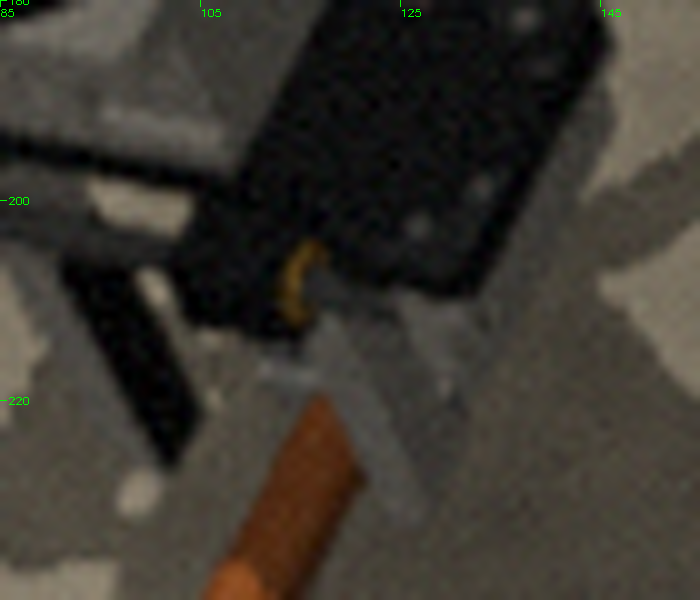

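View pics/w7.png

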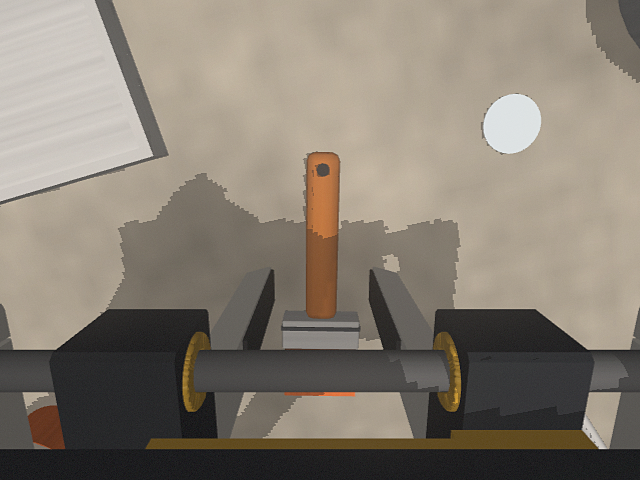

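Request:
send_rows --rows '[0,0,-1,0,0,0,0.5,0,0,-1,0,0,0,0.5,0,0,-1,0,0,0,0.5,0,0,-1,0,0,0,0.5,0,0,0,0,0,0,0.5,0,0,0,0,0,0,0.5,0,0,0,0,0,0,0.5,0,0,0,0,0,0,0.5]'

```text
time: 13.05
tool_pos: [0.4443, -0.4128, -0.0255]
ee_rot: [-3.142, -0.0, -1.788]
wrist_force: [-0.8, 0.1, -0.2]
width: 0.0472
```

Request:
send_rows --rows '[0,0,0,0,0,0,0,0,0,0,0,0,0,0,0,0,0,0,0,0,0,0,0,0,0,0,0,0,0,0,0,0,0,0,0,0,0,0,0,0,0,0,0,0,0,0,0,0,0,0,0,0,0,0,0,0]'

```text
time: 14.05
tool_pos: [0.4443, -0.4127, -0.0256]
ee_rot: [3.142, -0.0, -1.788]
wrist_force: [-0.4, -0.1, 0.6]
width: 0.0151
```

Request:
send_rows --rows '[0,0,0,0,0,0,0.3,0,0,0,0,0,0,0.3,0,0,0,0,0,0,0.3,0,0,-1,0,0,0,0.3,0,0,-1,0,0,0,0.3,0,0,-1,0,0,0,0.3,0,0,0,0,0,0,0.3,0,0,0,0,0,0,0.3]'

```text
time: 15.05
tool_pos: [0.4443, -0.4128, -0.0286]
ee_rot: [3.142, -0.0, -1.788]
wrist_force: [-0.6, -0.0, -0.5]
width: 0.0282
```

Request:
send_rows --rows '[0,0,-1,0,0,0,0.3,0,0,0,0,0,0,0.3,0,0,-1,0,0,0,0.3,0,0,0,0,0,0,0.3,0,0,0,0,0,0,0.3,0,0,0,0,0,0,0.3,0,0,0,0,0,0,0.3,0,0,0,0,0,0,0.3]'

```text
time: 16.05
tool_pos: [0.4443, -0.4127, -0.0306]
ee_rot: [3.142, -0.0, -1.788]
wrist_force: [-0.2, 0.7, 0.1]
width: 0.0282
```

```bash
python3 -c "
from h import *
from bench import *
wshot('w8')
s=snapshot('side');cv2.imwrite('pics/s8.png',s['color'][:,:,::-1])
s=snapshot('scene');cv2.imwrite('pics/sc8.png',s['color'][:,:,::-1])
crop('pics/sc8.png',85,180,70,60,10,'pics/u6.png')
"
```

```text
16.05 [ 0.4443 -0.4127 -0.0306] [ 1.8000e+02 -1.0000e-02 -1.0242e+02] [-0.2  0.7  0.1] 0.0282
```

View pics/u6.png

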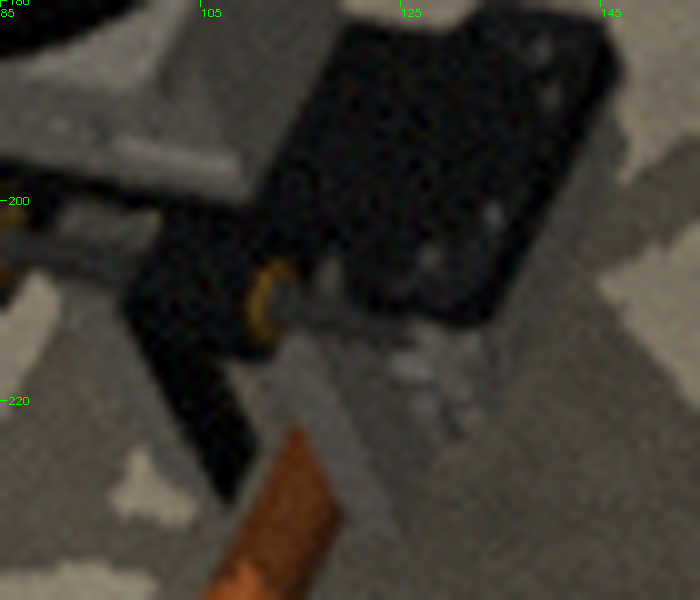

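Request:
send_rows --rows '[0,0,-1,0,0,0,0.3,0,0,0,0,0,0,0.3,0,0,-1,0,0,0,0.3,0,0,0,0,0,0,0.3,0,0,-1,0,0,0,0.3,0,0,0,0,0,0,0.3,0,0,-1,0,0,0,0.3,0,0,0,0,0,0,0.3]'

```text
time: 17.2
tool_pos: [0.4442, -0.4127, -0.0347]
ee_rot: [3.141, 0.0, -1.788]
wrist_force: [0.4, -0.7, 1.3]
width: 0.0282
```

Request:
send_rows --rows '[0,0,0,0,0,0,0,0,0,0,0,0,0,0,0,0,0,0,0,0,0,0,0,0,0,0,0,0,0,0,0,0,0,0,0,0,0,0,0,0,0,0,0,0,0,0,0,0,0,0,0,0,0,0,0,0]'

```text
time: 18.2
tool_pos: [0.4443, -0.4127, -0.0346]
ee_rot: [-3.142, -0.0, -1.788]
wrist_force: [0.3, -0.6, -0.2]
width: 0.0154
```

Request:
send_rows --rows '[0,0,20,0,0,0,0,0,0,50,0,0,0,0,0,0,50,0,0,0,0,11.5,15.3,0,0,0,10.6,0,11.5,15.3,0,0,0,10.6,0,11.5,15.3,0,0,0,10.6,0,11.5,15.3,0,0,0,10.6,0,11.5,15.3,0,0,0,10.6,0]'

```text
time: 19.2
tool_pos: [0.5025, -0.336, 0.0871]
ee_rot: [-3.141, -0.002, -0.857]
wrist_force: [-0.0, -0.5, 0.2]
width: 0.015
```

Request:
send_rows --rows '[11.5,15.3,0,0,0,10.6,0,11.5,15.3,0,0,0,10.6,0,11.5,15.3,0,0,0,10.6,0,11.5,15.3,0,0,0,10.6,0,11.5,15.3,0,0,0,10.6,0,0,0,0,0,0,0,0,0,0,0,0,0,0,0,0,0,0,0,0,0,0]'

```text
time: 20.2
tool_pos: [0.5589, -0.2605, 0.0858]
ee_rot: [3.141, -0.0, 0.06]
wrist_force: [-0.6, -0.2, -1.8]
width: 0.0155
```

```bash
python3 -c "
from h import *
from bench import *
wshot('w9')
s=snapshot('side');cv2.imwrite('pics/s9.png',s['color'][:,:,::-1])
"
```

```text
20.2 [ 0.5589 -0.2605  0.0858] [ 1.7997e+02 -1.0000e-02  3.4400e+00] [-0.6 -0.2 -1.8] 0.0155
```

View pics/w9.png

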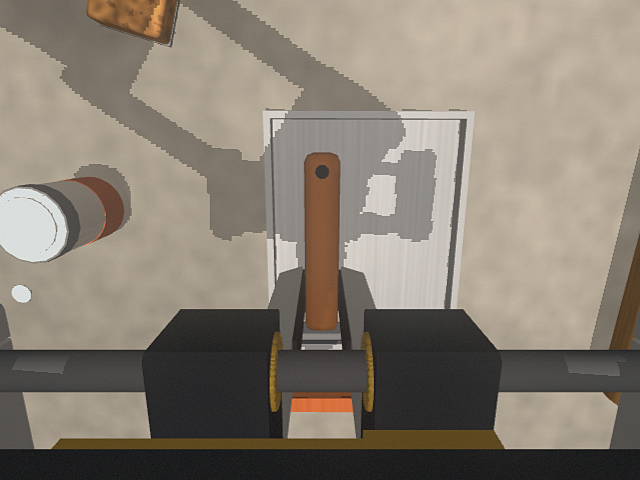

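View pics/s9.png

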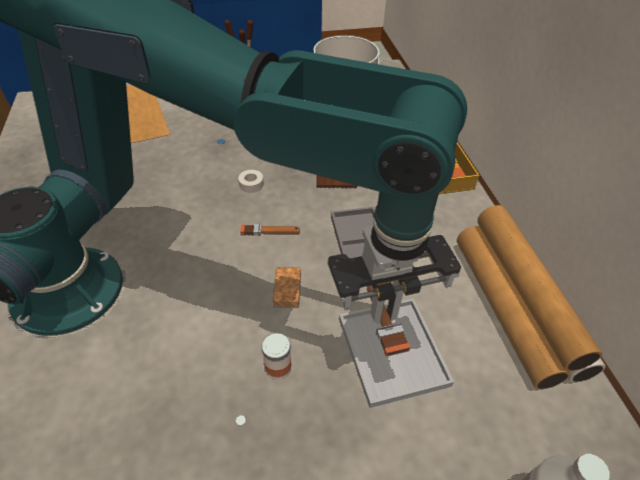

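```bash
python3 -c "
from h import *
for u in [(264,111),(473,111),(269,235),(464,235)]: print(wpt('w9',u,.018).round(4))
print(wpt('w9',(322,153),.13),wpt('w9',(321,329),.13))
"
```

```text
[ 0.5123 -0.1727  0.018 ]
[ 0.6601 -0.1639  0.018 ]
[ 0.5184 -0.2629  0.018 ]
[ 0.6672 -0.254   0.018 ]
[ 0.55485986 -0.19652184  0.13      ] [ 0.55948015 -0.28127071  0.13      ]
```

Request:
send_rows --rows '[0,2,-50,0,0,0,0,0,0,-40,0,0,0,0,0,0,-15,0,0,0,0,0,0,-5,0,0,0,0,0,0,-2,0,0,0,0,0,0,-2,0,0,0,0,0,0,0,0,0,0,0,0,0,0,0,0,0,0]'

```text
time: 21.3
tool_pos: [0.5597, -0.2579, -0.0279]
ee_rot: [3.141, -0.001, 0.062]
wrist_force: [0.5, 0.9, -1.0]
width: 0.0154
```

Request:
send_rows --rows '[0,0,-1,0,0,0,0,0,0,0,0,0,0,0.35,0,0,0,0,0,0,0.35,0,0,0,0,0,0,0.35,0,0,20,0,0,0,0.35,0,0,40,0,0,0,0.35,0,0,40,0,0,0,0.6,0,0,40,0,0,0,1]'

```text
time: 22.3
tool_pos: [0.5596, -0.2579, 0.1136]
ee_rot: [3.14, -0.002, 0.062]
wrist_force: [-0.3, 0.1, 0.7]
width: 0.0494
```

```bash
python3 -c "
from h import *
from bench import *
wshot('w10')
s=snapshot('side');cv2.imwrite('pics/s10.png',s['color'][:,:,::-1])
"
```

```text
22.3 [ 0.5596 -0.2579  0.1136] [ 1.7993e+02 -1.2000e-01  3.5800e+00] [-0.3  0.1  0.7] 0.0494
```

View pics/w10.png

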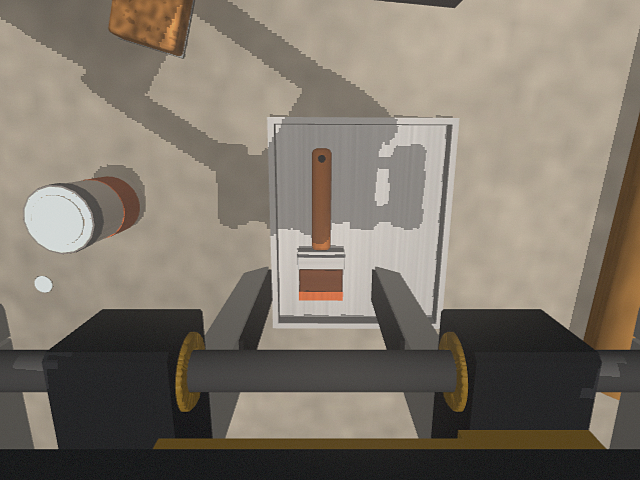

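View pics/s10.png

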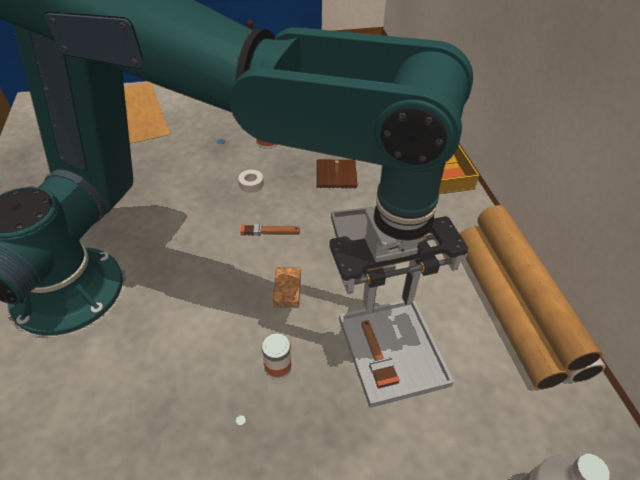

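```bash
python3 -c "
from h import *
print(wpt('w10',(60,218),.08),wpt('w9',(33,223),.08))
"
```

```text
[ 0.3843376  -0.24891217  0.08      ] [ 0.38604013 -0.24860639  0.08      ]
```

Request:
send_rows --rows '[-43.5,2,10,0,0,0,0.8,-43.5,2,0,0,0,0,0.8,-43.5,2,0,0,0,0,0.8,-43.5,2,0,0,0,0,0.8,0,0,0,0,0,0,0.8,0,0,-20,0,0,0,0.8,0,0,-20,0,0,0,0.8,0,0,0,0,0,0,0.8]'

```text
time: 23.4
tool_pos: [0.3849, -0.2488, 0.0787]
ee_rot: [-3.139, 0.002, 0.063]
wrist_force: [0.0, 0.5, 0.0]
width: 0.0754
```

```bash
python3 -c "
from h import *
from bench import *
wshot('w11')
"
```

```text
23.4 [ 0.3849 -0.2488  0.0787] [-1.7985e+02  1.3000e-01  3.6000e+00] [0.  0.5 0. ] 0.0754
```

View pics/w11.png

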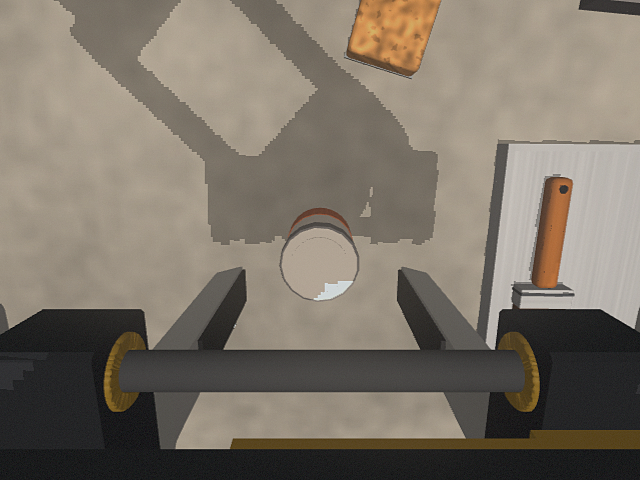

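Request:
send_rows --rows '[0,0,-30,0,0,0,0.8,0,0,-30,0,0,0,0.8,0,0,-10,0,0,0,0.8,0,0,-4,0,0,0,0.8,0,0,0,0,0,0,0.2,0,0,0,0,0,0,0.2,0,0,0,0,0,0,0.2,0,0,0,0,0,0,0.2]'

```text
time: 24.45
tool_pos: [0.3852, -0.2502, 0.0071]
ee_rot: [3.141, -0.0, 0.062]
wrist_force: [-1.8, 0.2, 2.3]
width: 0.0456
```

Request:
send_rows --rows '[0,0,0,0,0,0,0.2,0,0,0,0,0,0,0.2,0,0,0,0,0,0,0.2,0,0,10,0,0,0,0.2,0,0,20,0,0,0,0.2,0,0,35,0,0,0,0.2,0,0,35,0,0,0,0.2,0,0,0,0,0,0,0.2]'

```text
time: 25.45
tool_pos: [0.3873, -0.251, 0.1093]
ee_rot: [3.137, -0.006, 0.063]
wrist_force: [-0.2, 0.1, -2.3]
width: 0.0456
```

```bash
python3 -c "
from h import *
from bench import *
wshot('w12')
s=snapshot('side');cv2.imwrite('pics/s12.png',s['color'][:,:,::-1])
"
```

```text
25.45 [ 0.3873 -0.251   0.1093] [179.75  -0.32   3.59] [-0.2  0.1 -2.3] 0.0456
```

View pics/s12.png

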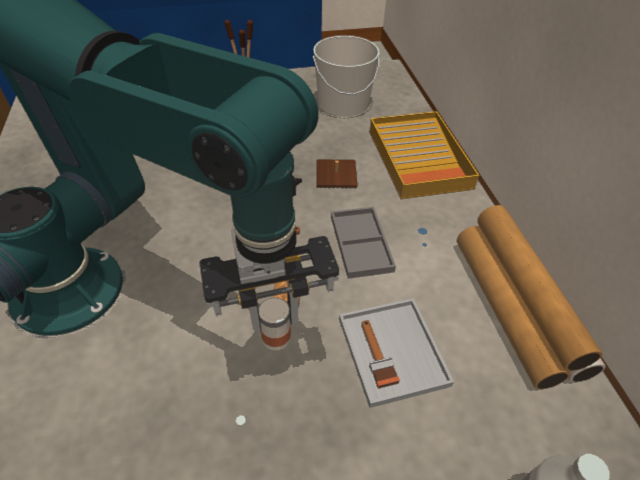

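Request:
send_rows --rows '[20,20,0,0,0,0,0.2,40,39,0,0,0,0,0.2,40,39,0,0,0,0,0.2,40,39,0,0,0,0,0.2,40,39,0,0,0,0,0.2,25,24,0,0,0,0,0.2,14,14,0,0,0,0,0.2,0,0,0,0,0,0,0.2]'

```text
time: 26.55
tool_pos: [0.6035, -0.0352, 0.1044]
ee_rot: [-3.141, 0.003, 0.064]
wrist_force: [-0.3, -1.0, -1.8]
width: 0.0457
```

```bash
python3 -c "
from h import *
from bench import *
wshot('w13')
s=snapshot('scene');cv2.imwrite('pics/sc13.png',s['color'][:,:,::-1])
"
```

```text
26.55 [ 0.6035 -0.0352  0.1044] [-179.97    0.2     3.65] [-0.3 -1.  -1.8] 0.0457
```

View pics/w13.png

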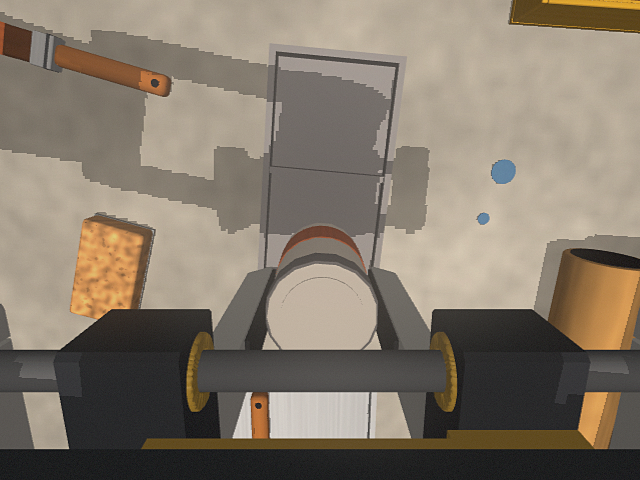

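View pics/sc13.png

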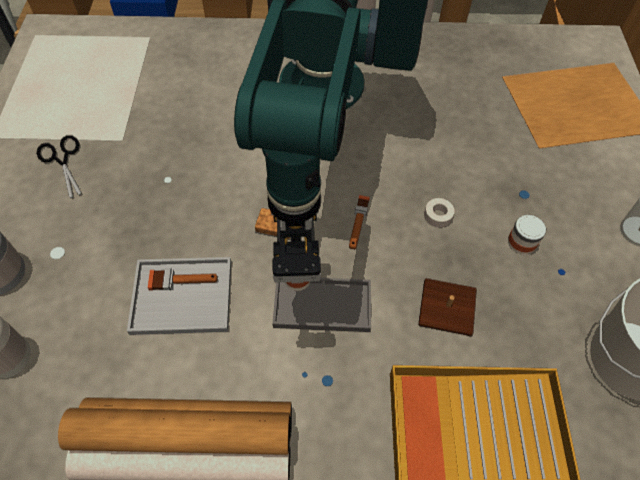

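```bash
python3 -c "
from h import *
print('caddy',wpt('w13',(275,45),.02),wpt('w13',(405,57),.02),'partition',wpt('w13',(271,166),.02),wpt('w13',(386,175),.02))
print('nb',wpt('w13',(167,86),.012),wpt('w13',(52,52),.014))
print('block',[wpt('w13',u,.022).round(3) for u in [(88,214),(152,229),(136,318),(71,311)]])
"
```

```text
caddy [0.56054134 0.0996275  0.02      ] [0.65512446 0.09753005 0.02      ] partition [0.56045499 0.01332183 0.02      ] [0.65013754 0.01213217 0.02      ]
nb [0.47850184 0.06767133 0.012     ] [0.39475183 0.08585936 0.014     ]
block [array([ 0.417, -0.033,  0.022]), array([ 0.467, -0.042,  0.022]), array([ 0.45 , -0.121,  0.022]), array([ 0.395, -0.118,  0.022])]
```

Request:
send_rows --rows '[1,2,-35,0,0,0,0.2,0,0,-30,0,0,0,0.2,0,0,-15,0,0,0,0.2,0,0,-8,0,0,0,0.2,0,0,-3,0,0,0,0.2,0,0,-1,0,0,0,0.2,0,0,0,0,0,0,0.2,0,0,0,0,0,0,0.2]'

```text
time: 27.65
tool_pos: [0.6058, -0.0337, 0.0151]
ee_rot: [3.141, -0.001, 0.062]
wrist_force: [-0.3, 0.2, -1.0]
width: 0.0455
```

Request:
send_rows --rows '[0,0,-1,0,0,0,0.2,0,0,-1,0,0,0,0.2,0,0,-1,0,0,0,0.2,0,0,-1,0,0,0,0.2,0,0,0,0,0,0,0.2,0,0,0,0,0,0,0.2,0,0,0,0,0,0,0.2,0,0,0,0,0,0,0.2]'

```text
time: 28.65
tool_pos: [0.6053, -0.0337, 0.0121]
ee_rot: [3.141, -0.001, 0.062]
wrist_force: [-2.4, 1.0, 5.7]
width: 0.0461
```

Request:
send_rows --rows '[0,0,0,0,0,0,0.75,0,0,0,0,0,0,0.75,0,0,0,0,0,0,0.75,0,0,0,0,0,0,0.75,0,0,15,0,0,0,0.75,0,0,40,0,0,0,0.6,0,0,50,0,0,0,0.5,0,0,10,0,0,0,0.5]'

```text
time: 29.65
tool_pos: [0.6082, -0.0342, 0.1318]
ee_rot: [3.139, -0.01, 0.062]
wrist_force: [1.1, -0.7, -0.4]
width: 0.048
```

Request:
send_rows --rows '[-24,14,0,0,0,9.5,0.5,-24,14,0,0,0,9.5,0.5,-24,14,0,0,0,9.5,0.5,-24,14,0,0,0,9.5,0.5,-24,14,0,0,0,9.5,0.5,-24,14,0,0,0,9.5,0.5,-24,14,0,0,0,9.5,0.5,-22,14,0,0,0,9,0.5]'

```text
time: 30.65
tool_pos: [0.4139, 0.0786, 0.1248]
ee_rot: [-3.14, 0.0, 1.385]
wrist_force: [-0.3, 0.4, -0.1]
width: 0.047
```

Request:
send_rows --rows '[0,0,0,0,0,0,0.5,0,0,0,0,0,0,0.5,0,0,0,0,0,0,0.5,0,0,0,0,0,0,0.5,0,0,0,0,0,0,0.5,0,0,0,0,0,0,0.5,0,0,0,0,0,0,0.5,0,0,0,0,0,0,0.5]'

```text
time: 31.65
tool_pos: [0.4153, 0.0783, 0.1254]
ee_rot: [3.142, -0.0, 1.38]
wrist_force: [0.2, -0.0, -0.4]
width: 0.0468
```

```bash
python3 -c "
from h import *
from bench import *
wshot('w14')
s=snapshot('side');cv2.imwrite('pics/s14.png',s['color'][:,:,::-1])
"
```

```text
31.65 [0.4153 0.0783 0.1254] [ 1.800e+02 -1.000e-02  7.907e+01] [ 0.2 -0.  -0.4] 0.0468
```

View pics/w14.png

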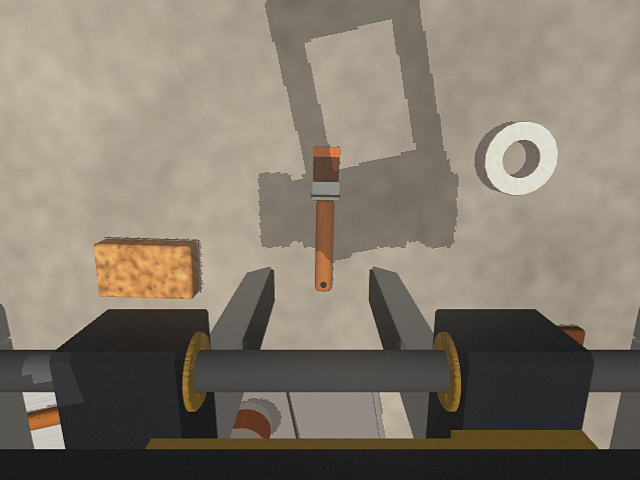

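View pics/s14.png

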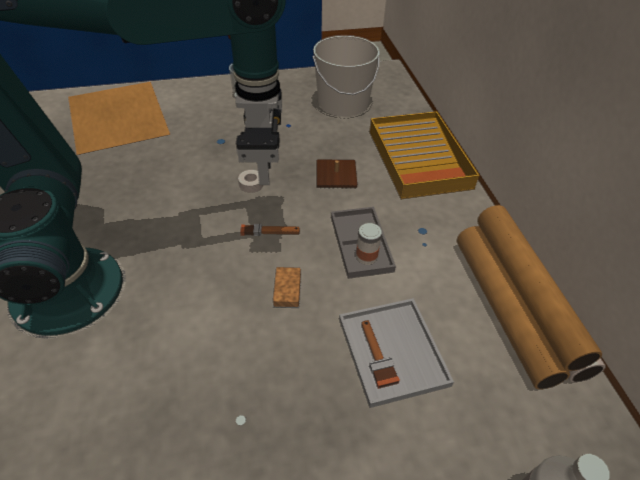

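```bash
python3 -c "
from h import *
a=wpt('w14',(323.3,291),.01);b=wpt('w14',(326.5,147),.012);print(a,b,(a+b)/2,np.degrees(np.arctan2(*(b-a)[1::-1])))
print('tape',wpt('w14',(521,158.5),.024))
"
```

```text
[0.4783301 0.0677901 0.01     ] [0.35141731 0.09487894 0.012     ] [0.4148737  0.08133452 0.011     ] 167.95132945354692
tape [0.39033994 0.24870418 0.024     ]
```

Request:
send_rows --rows '[0.5,2,-50,0,0,-0.7,0.4,0,0,-50,0,0,0,0.4,0,0,-40,0,0,0,0.4,0,0,-12,0,0,0,0.4,0,0,-6,0,0,0,0.4,0,0,-2,0,0,0,0.4,0,0,0,0,0,0,0.4,0,0,0,0,0,0,0.4]'

```text
time: 32.75
tool_pos: [0.4167, 0.0803, -0.0336]
ee_rot: [3.14, -0.001, 1.368]
wrist_force: [0.4, 0.3, 0.1]
width: 0.0374
```

Request:
send_rows --rows '[0,0,0,0,0,0,0,0,0,0,0,0,0,0,0,0,0,0,0,0,0,0,0,0,0,0,0,0,0,0,0,0,0,0,0,0,0,0,0,0,0,0,0,0,0,0,0,0,0,0,0,0,0,0,0,0]'

```text
time: 33.75
tool_pos: [0.4158, 0.0803, -0.0345]
ee_rot: [3.141, -0.0, 1.368]
wrist_force: [-1.5, 1.0, 2.1]
width: 0.0158
```

Request:
send_rows --rows '[0,0,20,0,0,0,0,0,0,50,0,0,0,0,0,0,60,0,0,0,0,13,-21,0,0,0,-4.7,0,26,-42,0,0,0,-9.4,0,26,-42,0,0,0,-9.4,0,26,-42,0,0,0,-9.4,0,26,-42,0,0,0,-9.4,0]'

```text
time: 34.75
tool_pos: [0.5332, -0.1102, 0.0947]
ee_rot: [-3.141, 0.0, 0.624]
wrist_force: [-0.5, -0.6, -0.6]
width: 0.0153
```

Request:
send_rows --rows '[26,-42,0,0,0,-9.4,0,26,-42,0,0,0,-9.4,0,26,-42,0,0,0,-9.4,0,14,-21,0,0,0,-4.4,0,0,0,0,0,0,0,0,0,0,0,0,0,0,0,0,0,0,0,0,0,0,0,0,0,0,0,0,0]'

```text
time: 35.75
tool_pos: [0.6246, -0.2548, 0.0959]
ee_rot: [3.141, -0.0, 0.062]
wrist_force: [0.4, 0.8, 0.2]
width: 0.0157
```

```bash
python3 -c "
from h import *
from bench import *
wshot('w15')
"
```

```text
35.75 [ 0.6246 -0.2548  0.0959] [ 1.7999e+02 -3.0000e-02  3.5500e+00] [0.4 0.8 0.2] 0.0157
```

View pics/w15.png

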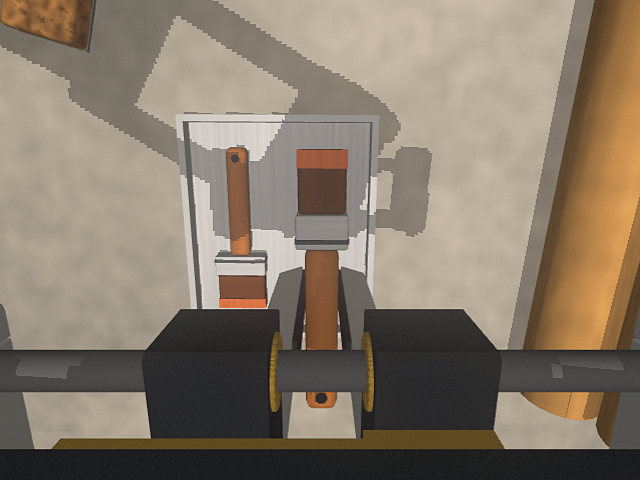

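Request:
send_rows --rows '[0,0,-50,0,0,0,0,0,0,-45,0,0,0,0,0,0,-18,0,0,0,0,0,0,-7,0,0,0,0,0,0,-3,0,0,0,0,0,0,-1,0,0,0,0,0,0,-1,0,0,0,0,0,0,0,0,0,0,0]'

```text
time: 36.8
tool_pos: [0.6251, -0.2559, -0.0289]
ee_rot: [3.141, -0.001, 0.061]
wrist_force: [-0.2, 0.2, -0.4]
width: 0.0159
```

Request:
send_rows --rows '[0,0,0,0,0,0,0.35,0,0,0,0,0,0,0.35,0,0,0,0,0,0,0.35,0,0,0,0,0,0,0.35,0,0,20,0,0,0,0.35,0,0,40,0,0,0,0.35,0,0,50,0,0,0,0.6,0,0,30,0,0,0,0.9]'

```text
time: 37.8
tool_pos: [0.6263, -0.2565, 0.116]
ee_rot: [3.138, -0.006, 0.061]
wrist_force: [0.4, -0.3, 0.6]
width: 0.0496
```

```bash
python3 -c "
from h import *
from bench import *
wshot('w16')
"
```

```text
37.8 [ 0.6263 -0.2565  0.116 ] [179.81  -0.34   3.48] [ 0.4 -0.3  0.6] 0.0496
```

View pics/w16.png

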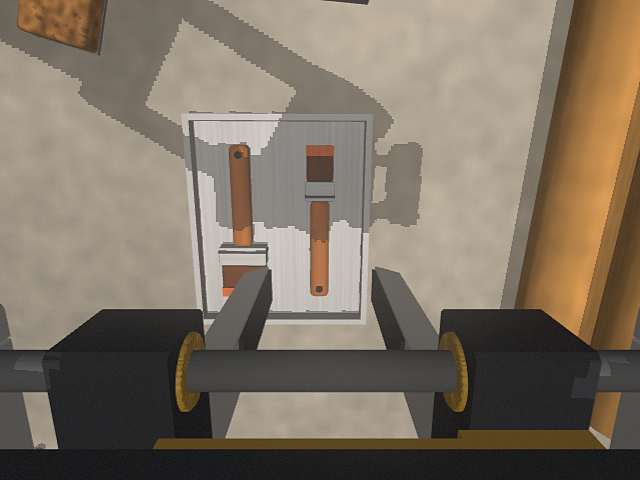

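Request:
send_rows --rows '[-21,46,0,0,0,0,0.9,-21,46,0,0,0,0,0.9,-21,46,0,0,0,0,0.9,-21,46,0,0,0,0,0.9,-21,46,0,0,0,0,0.9,-21,46,0,0,0,0,0.9,-21,46,0,0,0,0,0.9,-21,46,0,0,0,0,0.9]'

```text
time: 38.85
tool_pos: [0.456, 0.1136, 0.111]
ee_rot: [-3.141, -0.001, 0.06]
wrist_force: [-0.8, 0.5, 1.1]
width: 0.0845
```

Request:
send_rows --rows '[-22,46,0,0,0,0,0.9,-22,46,0,0,0,0,0.9,-22,44.5,0,0,0,0,0.9,0,0,0,0,0,0,0.9,0,0,-20,0,0,0,0.9,0,0,-20,0,0,0,0.9,0,0,0,0,0,0,0.9,0,0,0,0,0,0,0.9]'

```text
time: 39.85
tool_pos: [0.3915, 0.2484, 0.0713]
ee_rot: [-3.141, -0.001, 0.06]
wrist_force: [-0.2, 1.0, -0.3]
width: 0.0846
```

```bash
python3 -c "
from h import *
from bench import *
wshot('w17')
"
```

```text
39.85 [0.3915 0.2484 0.0713] [-1.7999e+02 -8.0000e-02  3.4200e+00] [-0.2  1.  -0.3] 0.0846
```

View pics/w17.png

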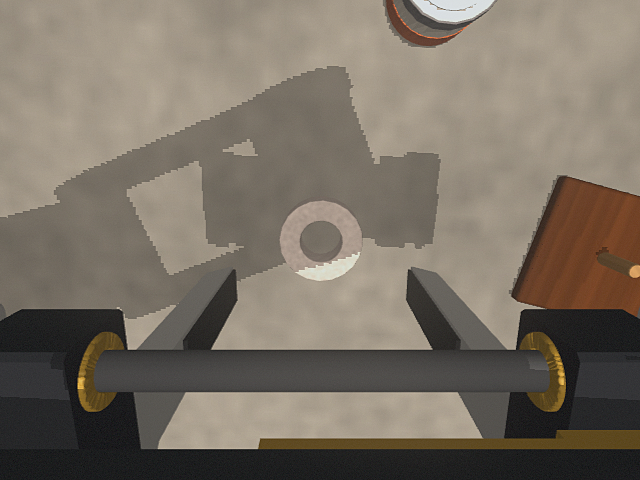

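```bash
python3 -c "
from h import *
print(wpt('w17',(321,240.5),.024),wpt('w17',(635,272),.044),[wpt('w17',u,.012) for u in [(563,177),(514,296)]])
"
```

```text
[0.3907736  0.24928882 0.024     ] [0.60234241 0.24511112 0.044     ] [array([0.56102322, 0.3033274 , 0.012     ]), array([0.54226898, 0.2109614 , 0.012     ])]
```

Request:
send_rows --rows '[0,0.5,-45,0,0,0,0.9,0,0,-35,0,0,0,0.9,0,0,-14,0,0,0,0.9,0,0,-6,0,0,0,0.9,0,0,-2,0,0,0,0.9,0,0,0,0,0,0,0.9,0,0,0,0,0,0,0.4,0,0,0,0,0,0,0.4]'

```text
time: 40.9
tool_pos: [0.3912, 0.2495, -0.0311]
ee_rot: [-3.141, -0.001, 0.061]
wrist_force: [-0.8, -0.2, -0.3]
width: 0.0679
```

Request:
send_rows --rows '[0,0,0,0,0,0,0.4,0,0,0,0,0,0,0.4,0,0,0,0,0,0,0.4,0,0,0,0,0,0,0.4,0,0,15,0,0,0,0.4,0,0,40,0,0,0,0.4,0,0,30,0,0,0,0.4,0,0,0,0,0,0,0.4]'

```text
time: 41.9
tool_pos: [0.393, 0.2504, 0.0566]
ee_rot: [-3.139, -0.006, 0.061]
wrist_force: [-0.6, 0.3, -0.1]
width: 0.0601
```

Request:
send_rows --rows '[22,0,0,0,0,0,0.4,45,-1,0,0,0,0,0.4,45,-1,0,0,0,0,0.4,45,-1,0,0,0,0,0.4,35,-1,0,0,0,0,0.4,20,0,0,0,0,0,0.4,0,0,0,0,0,0,0.4,0,0,0,0,0,0,0.4]'

```text
time: 42.9
tool_pos: [0.6012, 0.2451, 0.052]
ee_rot: [3.141, 0.003, 0.061]
wrist_force: [-0.6, -0.0, -0.4]
width: 0.0599
```

```bash
python3 -c "
from h import *
from bench import *
wshot('w18')
for n in('scene','side'):
  s=snapshot(n);cv2.imwrite('pics/x_%s.png'%n,s['color'][:,:,::-1])
crop('pics/x_side.png',270,90,130,110,6,'pics/x1.png')
"
```

```text
42.9 [0.6012 0.2451 0.052 ] [1.7997e+02 1.7000e-01 3.4800e+00] [-0.6 -0.  -0.4] 0.0599
```

View pics/w18.png

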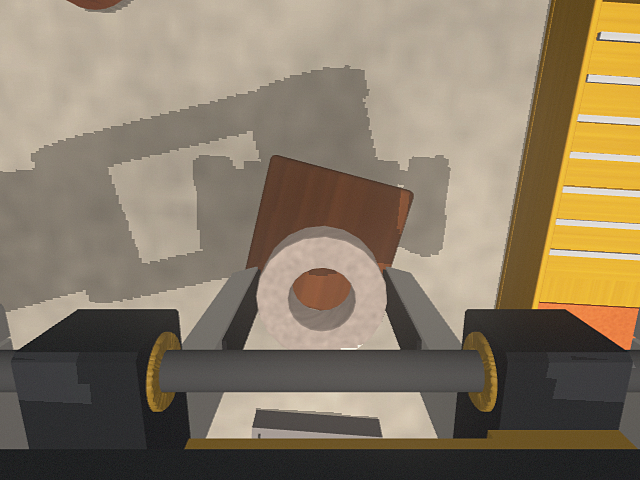

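View pics/x1.png

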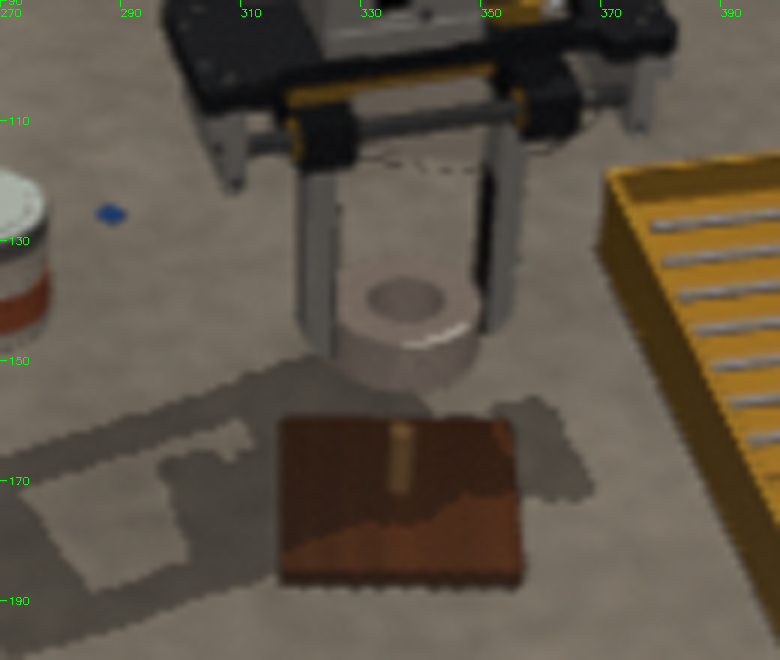

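```bash
python3 -c "
from h import *
a=wpt('w18',(273,155.5),.012);b=wpt('w18',(413,191),.012);print(a,b,np.linalg.norm(a-b))
d=(b-a)/np.linalg.norm(b-a);n=np.array([d[1],-d[0],0]);print('stand c',(a+b)/2+.05*n)
print('tape',wpt('w18',(322,287),.107))
"
```

```text
[0.56518734 0.30342089 0.012     ] [0.65966023 0.28582319 0.012     ] 0.09609789732449323
stand c [0.60326766 0.24546754 0.012     ]
tape [0.6008972  0.25057093 0.107     ]
```

Request:
send_rows --rows '[2,-2,-20,0,0,0,0.4,0,0,-15,0,0,0,0.4,0,0,-6,0,0,0,0.4,0,0,-4,0,0,0,0.4,0,0,-3,0,0,0,0.4,0,0,-3,0,0,0,0.4,0,0,0,0,0,0,0.4,0,0,0,0,0,0,0.4]'

```text
time: 44.05
tool_pos: [0.605, 0.2433, 0.0027]
ee_rot: [-3.142, -0.001, 0.061]
wrist_force: [-0.3, -0.1, -0.1]
width: 0.0602
```

```bash
python3 -c "
from h import *
from bench import *
wshot('w19')
for n in('scene','side'):
  s=snapshot(n);cv2.imwrite('pics/y_%s.png'%n,s['color'][:,:,::-1])
crop('pics/y_side.png',270,90,130,110,6,'pics/y1.png')
"
```

```text
44.05 [0.605  0.2433 0.0027] [-1.80e+02 -4.00e-02  3.47e+00] [-0.3 -0.1 -0.1] 0.0602
```

View pics/w19.png

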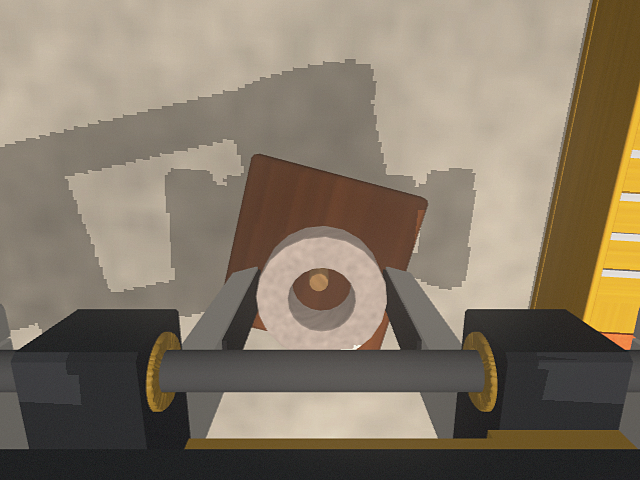

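View pics/y1.png

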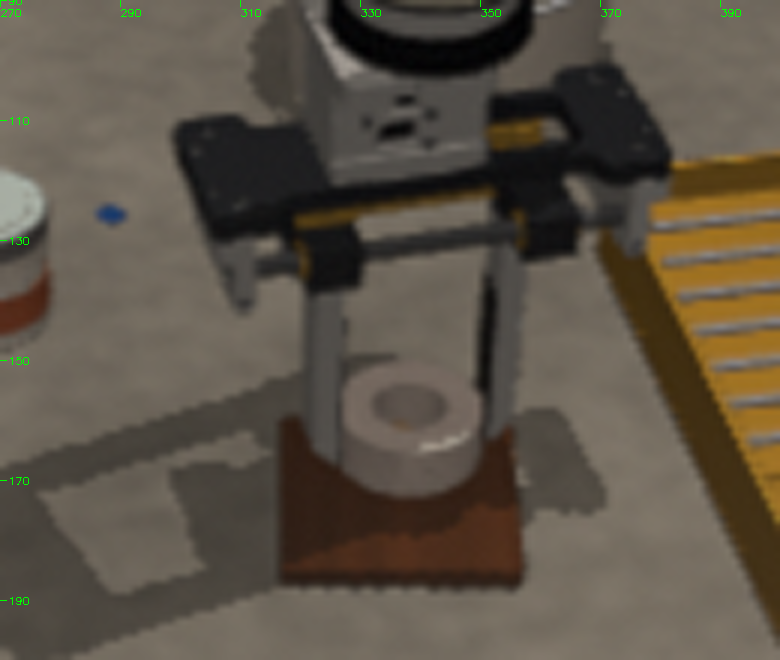

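Request:
send_rows --rows '[0,0,-6,0,0,0,0.4,0,0,-5,0,0,0,0.4,0,0,-4,0,0,0,0.4,0,0,-3,0,0,0,0.4,0,0,-2,0,0,0,0.4,0,0,-1,0,0,0,0.4,0,0,0,0,0,0,0.4,0,0,0,0,0,0,0.4]'

```text
time: 45.2
tool_pos: [0.6049, 0.2433, -0.0184]
ee_rot: [-3.142, -0.0, 0.061]
wrist_force: [-0.1, -0.3, -0.8]
width: 0.0601
```

Request:
send_rows --rows '[0,0,0,0,0,0,0.85,0,0,0,0,0,0,0.85,0,0,0,0,0,0,0.85,0,0,0,0,0,0,0.85,0,0,20,0,0,0,0.85,0,0,40,0,0,0,0.85,0,0,50,0,0,0,0.85,0,0,30,0,0,0,0.85]'

```text
time: 46.2
tool_pos: [0.6063, 0.2438, 0.1269]
ee_rot: [-3.14, -0.007, 0.061]
wrist_force: [-0.3, -0.2, 0.3]
width: 0.0799
```

```bash
python3 -c "
from h import *
from bench import *
wshot('w20')
s=snapshot('side');cv2.imwrite('pics/z_side.png',s['color'][:,:,::-1])
crop('pics/z_side.png',230,90,160,110,5,'pics/z1.png')
"
```

```text
46.2 [0.6063 0.2438 0.1269] [-179.91   -0.37    3.48] [-0.3 -0.2  0.3] 0.0799
```

View pics/w20.png

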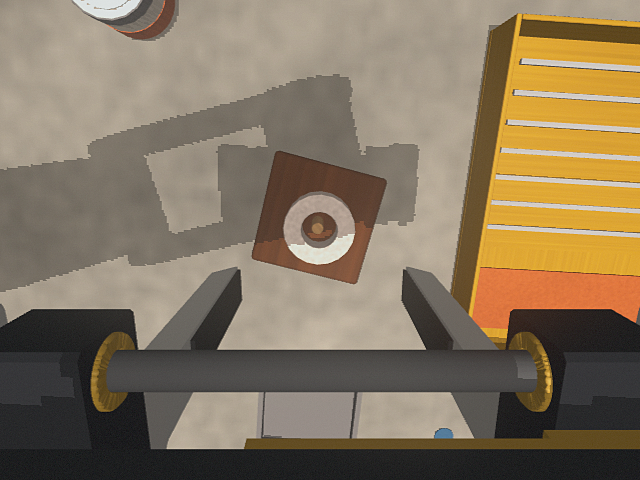

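View pics/z1.png

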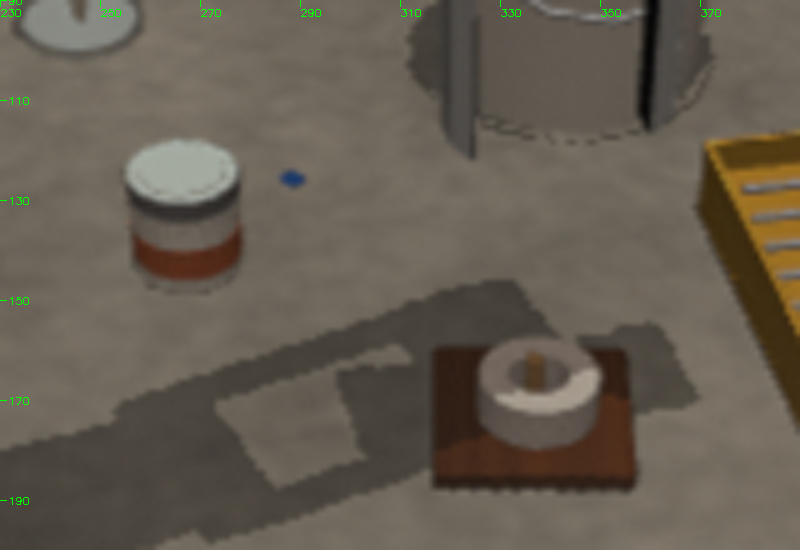

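Request:
send_rows --rows '[-30,33.5,0,0,0,0,0.9,-30,33.5,0,0,0,0,0.9,-30,33.5,0,0,0,0,0.9,-30,33.5,0,0,0,0,0.9,-31,33.5,0,0,0,0,0.9,0,0,-30,0,0,0,0.9,0,0,0,0,0,0,0.9,0,0,0,0,0,0,0.9]'

```text
time: 47.3
tool_pos: [0.4539, 0.4103, 0.0913]
ee_rot: [3.141, 0.0, 0.06]
wrist_force: [-0.2, -0.2, 1.1]
width: 0.0847
```

```bash
python3 -c "
from h import *
from bench import *
wshot('w21')
"
```

```text
47.3 [0.4539 0.4103 0.0913] [1.7998e+02 2.0000e-02 3.4300e+00] [-0.2 -0.2  1.1] 0.0847
```

View pics/w21.png

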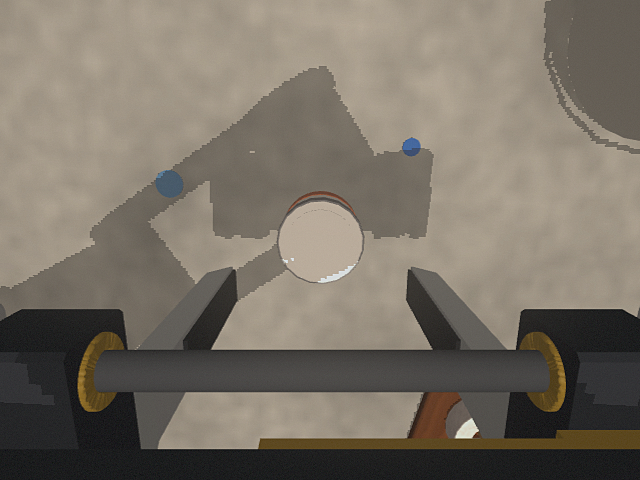

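Request:
send_rows --rows '[0,0,-45,0,0,0,0.9,0,0,-35,0,0,0,0.9,0,0,-15,0,0,0,0.9,0,0,-6,0,0,0,0.9,0,0,-2,0,0,0,0.9,0,0,0,0,0,0,0.9,0,0,0,0,0,0,0.3,0,0,0,0,0,0,0.3]'

```text
time: 48.35
tool_pos: [0.4541, 0.4111, -0.0109]
ee_rot: [-3.141, -0.001, 0.061]
wrist_force: [-0.5, 0.8, 0.3]
width: 0.0678
```

Request:
send_rows --rows '[0,0,0,0,0,0,0.3,0,0,0,0,0,0,0.3,0,0,0,0,0,0,0.3,0,0,0,0,0,0,0.3,0,0,10,0,0,0,0.3,0,0,30,0,0,0,0.3,0,0,50,0,0,0,0.3,0,0,30,0,0,0,0.3]'

```text
time: 49.35
tool_pos: [0.4548, 0.4113, 0.1115]
ee_rot: [-3.14, -0.003, 0.06]
wrist_force: [-0.6, 0.0, -2.0]
width: 0.0576
```

Request:
send_rows --rows '[10,-22,0,0,0,0,0.3,19,-44.5,0,0,0,0,0.3,19,-44.5,0,0,0,0,0.3,19,-44.5,0,0,0,0,0.3,19,-44.5,0,0,0,0,0.3,19,-44.5,0,0,0,0,0.3,19,-44.5,0,0,0,0,0.3,19,-44.5,0,0,0,0,0.3]'

```text
time: 50.35
tool_pos: [0.5973, 0.0756, 0.1085]
ee_rot: [3.141, -0.0, 0.061]
wrist_force: [0.4, 0.3, -2.0]
width: 0.0578
```

Request:
send_rows --rows '[9,-22,0,0,0,0,0.3,0,0,0,0,0,0,0.3,0,0,0,0,0,0,0.3,0,0,-40,0,0,0,0.3,0,0,-20,0,0,0,0.3,0,0,0,0,0,0,0.3,0,0,0,0,0,0,0.3,0,0,0,0,0,0,0.3]'

```text
time: 51.35
tool_pos: [0.6069, 0.0558, 0.0503]
ee_rot: [3.141, -0.003, 0.061]
wrist_force: [0.2, 0.4, -2.4]
width: 0.0576
```

```bash
python3 -c "
from h import *
from bench import *
wshot('w22')
for n in('scene','side'):
  s=snapshot(n);cv2.imwrite('pics/a_%s.png'%n,s['color'][:,:,::-1])
crop('pics/a_side.png',290,160,140,120,5,'pics/a1.png')
crop('pics/a_scene.png',250,200,140,150,4,'pics/a2.png')
"
```

```text
51.35 [0.6069 0.0558 0.0503] [179.99  -0.19   3.51] [ 0.2  0.4 -2.4] 0.0576
```

View pics/a1.png

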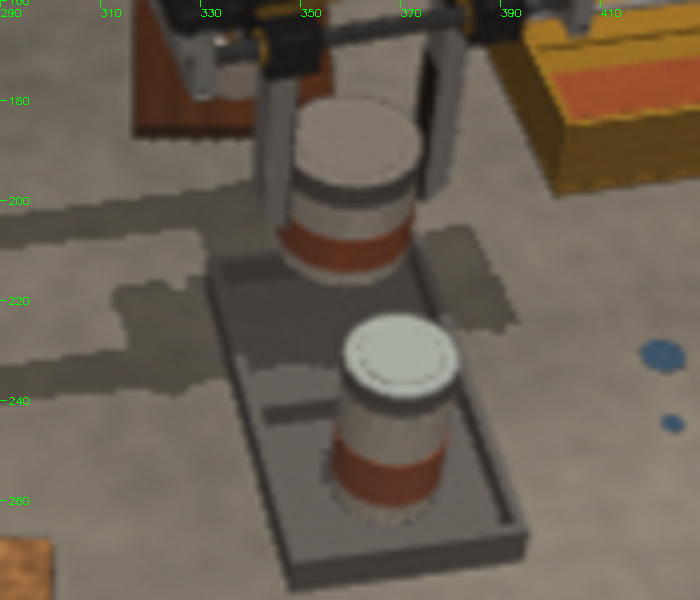

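View pics/w22.png

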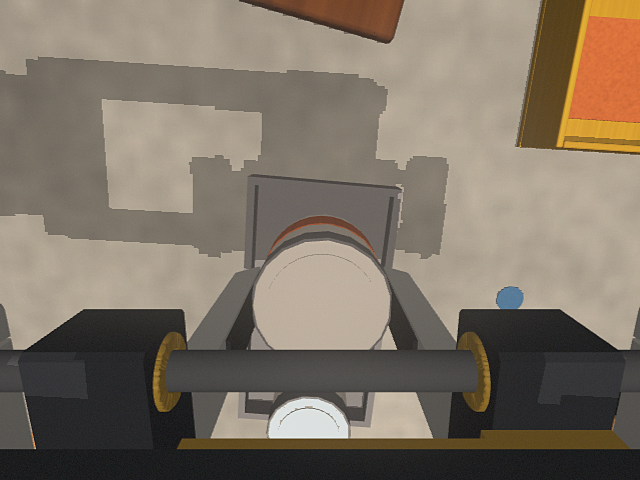

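Request:
send_rows --rows '[0,0,-25,0,0,0,0.3,0,0,-15,0,0,0,0.3,0,0,-8,0,0,0,0.3,0,0,-4,0,0,0,0.3,0,0,-2,0,0,0,0.3,0,0,-1,0,0,0,0.3,0,0,0,0,0,0,0.3,0,0,0,0,0,0,0.3]'

```text
time: 52.5
tool_pos: [0.606, 0.0553, -0.0062]
ee_rot: [3.142, -0.001, 0.061]
wrist_force: [-0.5, 0.5, -0.7]
width: 0.0578
```

Request:
send_rows --rows '[0,0,-0.5,0,0,0,0.3,0,0,0,0,0,0,0.85,0,0,0,0,0,0,0.85,0,0,0,0,0,0,0.85,0,0,0,0,0,0,0.85,0,0,15,0,0,0,0.85,0,0,40,0,0,0,0.85,0,0,60,0,0,0,0.85]'

```text
time: 53.5
tool_pos: [0.6043, 0.0553, 0.1078]
ee_rot: [-3.141, 0.004, 0.061]
wrist_force: [0.9, -1.0, 1.3]
width: 0.0803
```

Request:
send_rows --rows '[-40,0,60,0,0,0,0.85,-50,0,20,0,0,0,0.85,-50,0,0,0,0,0,0.85,-50,0,0,0,0,0,0.85,-40,0,0,0,0,0,0.85,0,0,0,0,0,0,0.85,0,0,0,0,0,0,0.85,0,0,0,0,0,0,0.85]'

```text
time: 54.5
tool_pos: [0.3819, 0.0552, 0.1801]
ee_rot: [3.142, -0.0, 0.06]
wrist_force: [-0.0, 0.4, 0.2]
width: 0.08
```

```bash
python3 -c "
from h import *
from bench import *
wshot('w23')
for n in('scene','side'):
  s=snapshot(n);cv2.imwrite('pics/b_%s.png'%n,s['color'][:,:,::-1])
crop('pics/b_scene.png',120,240,200,110,4,'pics/b1.png')
crop('pics/b_scene.png',260,240,240,110,3,'pics/b2.png')
"
```

```text
54.5 [0.3819 0.0552 0.1801] [ 1.80e+02 -1.00e-02  3.46e+00] [-0.   0.4  0.2] 0.08
```

View pics/b_side.png

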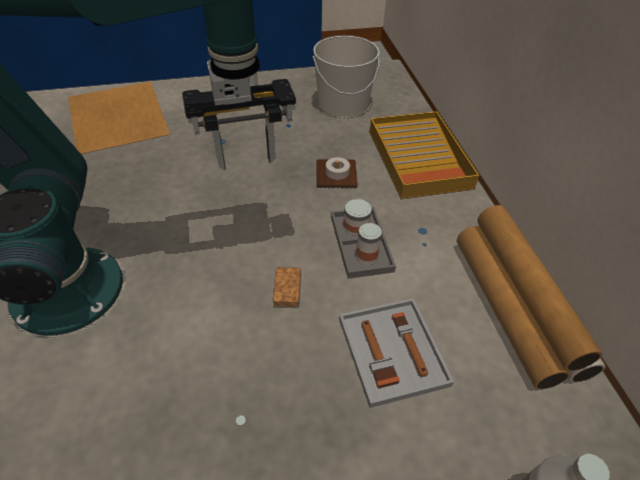

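View pics/b1.png

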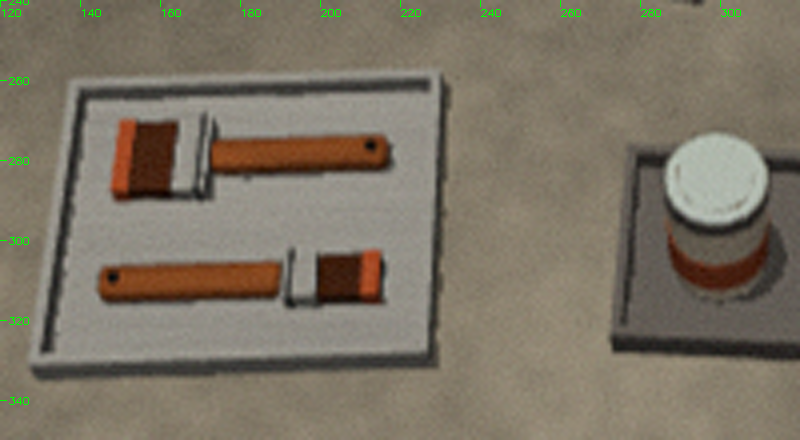

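View pics/b2.png

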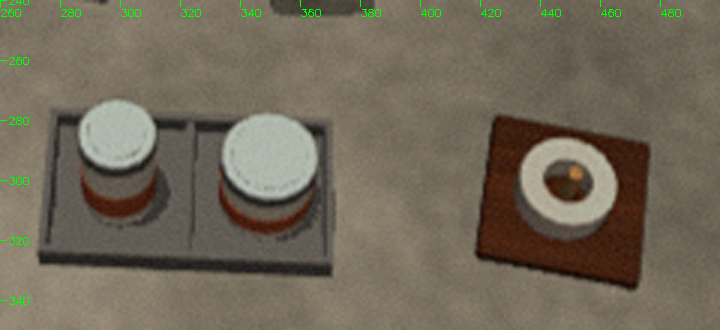

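```bash
python3 -c "
from h import *
def pos(n,uv,z,c,yaw):
    p=ray_plane('scene',uv,z)[:2]-c;a=np.radians(yaw);print(n,(np.array([[np.cos(a),np.sin(a)],[-np.sin(a),np.cos(a)]])@p*1000).round(1))
b1=lambda x,y:(120+x/4,240+y/4)
b2=lambda x,y:(260+x/3,240+y/3)
tr=np.array([.5932,-.2555]);ca=np.array([.6057,.011]);st=np.array([.606,.2462])
for n,u in [('w tail',b1(388,152)),('w tip',b1(122,158)),('n tail',b1(102,282)),('n tip',b1(380,276))]: pos(n,u,.017,tr,3.3)
pos('tall',b2(117,134),.085,ca,-1.6);pos('low',b2(270,157),.063,ca,-1.6);pos('tape',b2(567,181),.036,np.array([.6036,.2466]),0)
"
```

```text
w tail [-30.4  65.3]
w tip [-31.4 -61.1]
n tail [ 33.7 -62.8]
n tip [35.1 65.1]
tall [  1.8 -43.5]
low [ 0.9 48. ]
tape [ 2.5 -3.8]
```

All placements lie well inside the tolerances, so I'm handing in.

```bash
python3 -c "
from bench import *
print(close_job())"
```

```text
the job is handed in; nothing more can be done
None
```

I cleared the bench and handed the job in at about 54.6 s of the allowed 136 s; no verdict is reported.

**Final checks**, measured from the last scene picture:

| Item | Where it is | Limit |
|---|---|---|
| Wide brush | x ≈ −31 mm in the tray, middle within about 2 mm lengthways | ±65 mm, ±30 mm |
| Narrow brush | x ≈ +34 mm in the tray, middle within about 2 mm lengthways | ±65 mm, ±30 mm |
| Tall pot | about 2 mm from the middle of the −y bay | ±30 mm |
| Low pot | about 4 mm from the middle of the +y bay | ±30 mm |
| Tape roll | about 4.5 mm from the dowel's axis | 14 mm |

- **Brushes:** both lie along the tray's length, pointing opposite ways.
- **Upright and flat:** the pictures show the pots upright, the brushes flat and the tape flat around the dowel. I judged this by eye and did not measure tilts or heights.
- **Sanding block:** the robot never touched it.
- **Robot:** the gripper is open and clear of everything.

**What disagreed:**
- **Finger length:** the fingertips sit about 37 mm behind the reported TCP, not at it. My first attempts at the wide brush closed on air above it. I then lowered the fingers in small steps until they gripped, and used that offset for everything after.
- **Cameras:** the scene and side cameras differed by about 3–9 mm in places. I used averages and checked them with the wrist camera.

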